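# Sample cell out of the locked chamber

## Task

Slide the safety catch on the sample chamber clear of the lid, then lift the lid by its bar handle and swing it right back so that it stays open. Take out the metal sample cell, set it down on the worktop and let go of it, then take it across its other pair of sides and lower it upright onto the floor of the two-cheeked stand, in the middle between the cheeks. Do not drop the cell, do not disturb the beaker, jar and dish nearby, and leave the lid open.

Things in the scene. Friction and masses are not known exactly. Their poses are not given: they have to be found in the camera images.
- chamber: fixed grey sample chamber, a box 86 mm (x) x 146 mm (y), rim 88 mm high; origin at the centre of its underside, its x axis points from the front to the hinge side, its y axis to the left seen from the front. Inside 70 mm (x) x 130 mm (y), floor 8 mm above the worktop, walls 8 mm thick. A bracket for the catch juts out 65 mm from its right (-y) flank, 96 mm high with two guide rails up to 104 mm
- lid (a joint): angle of the steel lid: 0 = shut (level, covering the box, top face 96 mm above the worktop), 2.1 = fully back against its stop. Hinge axis along the chamber's y, at x = +49 mm, z = 92 mm in the chamber frame. It stays shut or open by its weight (about 0.3 kg): past upright (about 1.6) it falls back to the stop, short of that it falls shut. It cannot lift while the catch's tongue lies over it
- lid_handle (a point): middle of the lid's bar handle: round black bar 12 mm thick, 96 mm long along the chamber's y, carried by two side arms whose inner faces are 76 mm apart; it lies in front of the lid, 138 mm from the hinge axis, 92 mm high when shut, with 40 mm clear between bar and chamber front
- catch (a joint): travel of the sliding safety catch in m: 0 = home, its tongue 18 mm over the lid's right edge; it slides along the chamber's -y (away from the lid) to its stop at 0.032; the lid is free beyond about 0.020. Friction about 2 N, it stays where it is left
- catch_knob (a point): point on the catch's upright black round knob (16 mm thick, its free part from 104 to 137 mm above the worktop), on the knob's axis, 123 mm above the worktop, moving with the catch; at home it is 27 mm outside the lid's right edge
- cell_center (a point): centre of the loose aluminium sample cell, a solid block 60 mm (x) x 42 mm (y) x 70 mm (z), about 0.25 kg, axes as in brackets. At the start it stands in the chamber with its x along the chamber's x, only 5 mm from the front and back walls but with 35 mm or more free at its y sides, its top 10 mm below the rim
- stand: fixed stand: base plate 110 mm (x) x 86 mm (y) x 10 mm; two upright steel cheeks 90 mm long (x), 9 mm thick, tops 94 mm above the worktop, 50 mm apart in y, with the space between them open at both x ends. Origin at the centre of its underside. The cell stands between the cheeks on the base plate with its x along the stand's x (either way round), 4 mm from each cheek; the cheeks stand 14 mm higher than the cell's top
- beaker: bystander: glass beaker, 53 mm across and 58 mm high, origin at its underside
- jar: bystander: glass jar of oil with white lid, 61 mm across, 124 mm high, origin at its underside
- dish: bystander: flat glass dish, 64 mm across, 12 mm high, origin at its underside
There are look-alikes about, which are no part of the job. What is shaped like the stand but orange is not meant.

How it is judged:
By the outcome, as a careful person would: the job done as asked, in the order asked, and still so for the second after the job is handed in, with the robot touching nothing.
It also fails if it takes over 72 s, if anything falls off the work surface, if the arm or the gripper's body presses on something with over 40 N, if the wrist force passes 120 N, or if a joint passes its speed limit or range.

## Robot

A 7-joint arm with a two-finger parallel gripper is mounted at the origin on a cart in front of the work surface, level with it; the furniture and walls round the work are solid. World frame = base frame: x ahead of the robot, y to its left, z up, the work surface at z = 0. Lengths are in m, angles in degrees, forces in N, time in s.
With the tool pointing down it reaches from about 0.4 to 0.9 m from the base axis. Payload 5.6 kg.
Tool frame: the origin (TCP) lies midway between the tips of the shut fingers; the grasp point (between the pads) lies 19 mm behind it (arm.grip_point_offset is the distance from the TCP to the grasp point, in m); x points along the fingers, y is the direction in which the jaws open and shut, and the axes are right-handed (so a half turn about x gives the same grasp; the last joint's range is limited). The gripper opens to 92 mm and grips with 3 to 60 N. Pads are 20 mm wide; open, the fingers measure 128 mm over their backs; the gripper's body (75 mm by 189 mm) begins 69 mm behind the grasp point.
Start: joints at [68.01, 26.786, -0.665, 91.828, 0.344, 61.387, -3.226], TCP at [0.217, -0.613, 0.215] pointing down, gripper open.
Joint ranges: [-144.91, 144.91], [-17.63, 115.5], [-89.93, 88.59], [15.96, 139.68], [-74.01, 254.01], [8.47, 105.57], [-167.45, 167.45]. Speed limits (degrees/s): [147.25, 147.25, 180, 180, 180, 180, 180].

## Interface

Orientations are given as a 3x3 rotation matrix whose columns are the frame's x, y, z axes.
In Python, from cell import arm gives the robot as it stands. The module is installed in compiled form; this text tells all that it offers.
- The arm moves only by the shell command python3 -m crank 'ROWS'. ROWS is JSON, a list of rows, each an object of numbers: "claw": the gripper's target within -1 to 1 (shut at 1, half-way at 0, fully open at -1); "x", "y", "z": the shift along the tool's x, y, z in m; "wx", "wy", "wz": the turn, a rotation vector about the tool's x, y, z in rad. A call has 1 to 20 rows; each row shifts and turns the commanded pose from where the row before left it, along the tool's axes as they then stand; what a row does not reach is not made up. A row lasts 1/12 s, in which the tool goes at most 41.7 mm and 7.16 degrees, less where a joint would pass 70% of its speed; a pose out of reach is approached as far as the arm can. A call with a gripper value outside its range is refused whole. The fingers move at their own pace and stop on an object; the grip force is fixed at half the most. Time passes only in rows, so rows that do not move let the fingers close. It gives the time, the measured TCP pose, the force and the opening at its end, in the units of the state.
- arm.get_state(): the state, without advancing time (a new reading comes with each control period).
- arm.read_camera(name): name is "side" or "top" or "wrist"; returns a dict with "img" (420x560x3 uint8, red, green, blue), "range_z" (420x560 float32, m along the optical axis (not along the pixel's ray), 0 where there is no reading), "fx", "fy", "cx", "cy" (pixels), "position" and "rotation" of the camera in the world; the wrist camera has in their place "tool_from_camera" (4x4, takes a point from camera to tool coordinates, whose origin is the TCP and whose axes are the tool frame's). Camera axes: x right, y down, z forward; pixel columns grow to the right and rows downward; lengths in m; the calibration is good to about 2 mm. A picture is of the moment at which its call begins: read the wrist's pose just before it.
- arm.close_job(): hands the job in, once; it reports no verdict.
The state is a dict: "time": time; "joint_positions": joint angles; "joint_vel": joint speeds; "joint_efforts": joint torques, N m; "eef_pos": TCP position; "orientation": TCP orientation; "force": force on the tool from outside, world axes, zero at the start; "torque": the same for the moment, N m; "width": finger opening in m.
Only numpy, scipy, OpenCV 4.12 (cv2) and the standard library are available. Lean on these libraries where they do the work, as an engineer would, in place of code of your own. Each camera call takes 0.05 s, during which the arm holds its last target.

## Working session

There is one attempt and no reset: what is moved stays moved. The work goes in short steps, Python scripts to look and compute and a shell command to move; the robot and the scene stay as the last step left them, time stands still between calls to the robot, and variables do not carry over. Pictures are saved under pics/ and viewed, and the job is handed in when it is done.

```bash
mkdir -p pics; ls
python3 - <<'E'
from cell import arm
import cv2,numpy as np
s=arm.get_state()
for k,v in s.items(): print(k,np.round(v,4).tolist())
for n in ["side","top","wrist"]:
    c=arm.read_camera(n); cv2.imwrite(f"pics/{n}0.png",c["img"][:,:,::-1])
    print(n,c["fx"],c["fy"],c["cx"],c["cy"]); print({k:np.round(v,4).tolist() for k,v in c.items() if k in("position","rotation","tool_from_camera")})
    np.savez(f"{n}0.npz",**c)
print(arm.grip_point_offset)
E
```

```text
pics
time 0.0
joint_positions [68.0112, 26.8371, -0.6648, 91.8784, 0.3432, 61.3865, -3.2261]
joint_vel [-0.0446, -0.1011, -0.0238, -0.1148, -0.0573, 0.0262, 0.0034]
joint_efforts [-0.0, -52.0571, -0.0122, -24.3745, -0.0566, 0.0172, 0.0002]
eef_pos [0.217, -0.6121, 0.2136]
orientation [[-0.0007, 0.3341, -0.9425], [0.0016, -0.9425, -0.3341], [-1.0, -0.0017, 0.0001]]
force [-0.0577, 0.3046, -0.2401]
torque [-0.0028, 0.0063, -0.0096]
width 0.0921
side 479.594365233166 479.594365233166 278.58527707306325 198.26210361170152
{'position': [0.4025, 1.2891, 0.8196], 'rotation': [[-0.9975, -0.0196, 0.0676], [-0.0692, 0.4478, -0.8914], [-0.0128, -0.8939, -0.4481]]}
top 466.2392994823779 466.2392994823779 275.7838378852334 210.25665601417904
{'position': [0.2687, -0.1748, 1.716], 'rotation': [[-0.0033, -0.9858, 0.1681], [-1.0, 0.0047, 0.0081], [-0.0088, -0.168, -0.9857]]}
wrist 292.6474033772542 292.6474033772542 284.444187681585 206.21559142907105
{'tool_from_camera': [[-0.0005, -0.2844, 0.9587, -0.1706], [1.0, 0.0003, 0.0006, -0.0001], [-0.0004, 0.9587, 0.2844, -0.0803], [0.0, 0.0, 0.0, 1.0]]}
0.0187
```

View pics/side0.png

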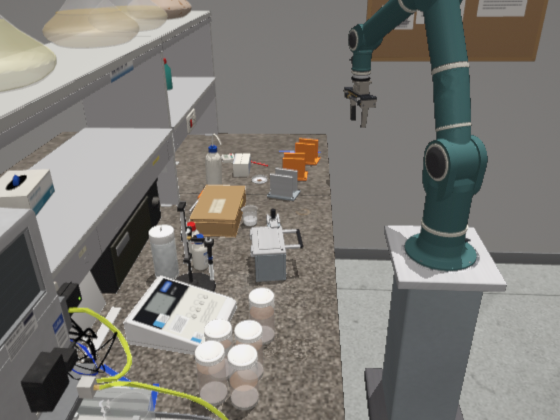

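View pics/top0.png

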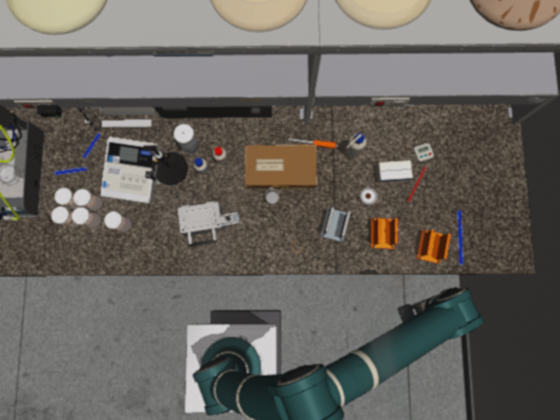

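View pics/wrist0.png

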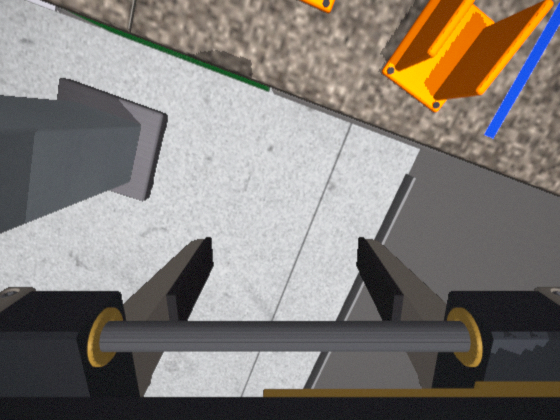

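The top view shows the grey chamber at about (200,217), its handle towards the robot and its catch at (232,219). The grey stand is at (337,224) and the orange look-alikes are at (384,233) and (434,245). Next I'll measure rough positions.

```bash
cat > h.py <<'E'
import numpy as np,cv2
from cell import arm
def grab(n,tag=None):
    s=arm.get_state(); c=arm.read_camera(n)
    if n=="wrist":
        T=c["tool_from_camera"];R=np.array(s["orientation"]);c["rotation"]=R@T[:3,:3];c["position"]=np.array(s["eef_pos"])+R@T[:3,3]
    if tag: cv2.imwrite(f"pics/{tag}.png",c["img"][:,:,::-1]); np.savez(f"{tag}.npz",**c)
    return c
def load(t): return dict(np.load(f"{t}.npz"))
def cloud(c):
    z=c["range_z"];h,w=z.shape;u,v=np.meshgrid(np.arange(w),np.arange(h))
    p=np.stack([(u-c["cx"])/c["fx"]*z,(v-c["cy"])/c["fy"]*z,z],-1)
    P=p@c["rotation"].T+c["position"]; P[z==0]=np.nan; return P
def ray(c,u,v,z):
    d=c["rotation"]@np.array([(u-c["cx"])/c["fx"],(v-c["cy"])/c["fy"],1.]);return c["position"]+d*(z-c["position"][2])/d[2]
def proj(c,p):
    q=c["rotation"].T@(np.array(p)-c["position"]);return c["fx"]*q[0]/q[2]+c["cx"],c["fy"]*q[1]/q[2]+c["cy"]
E
python3 - <<'E'
from h import *
c=load("top0");P=cloud(c)
for n,(u,v) in dict(lid=(200,217),bar=(200,238),knob=(232,219),stand=(337,224),beak=(273,197),dish=(369,196),box=(281,165),jarlid=(185,132),w=(396,170)).items(): print(n,np.round(P[v,u],3))
im=c["img"][180:265,165:365]; cv2.imwrite("pics/topc.png",cv2.resize(im,None,fx=4,fy=4,interpolation=cv2.INTER_CUBIC)[:,:,::-1])
c=load("side0");im=c["img"][150:300,180:330]; cv2.imwrite("pics/sidec.png",cv2.resize(im,None,fx=4,fy=4,interpolation=cv2.INTER_CUBIC)[:,:,::-1])
E
```

```text
lid [0.522 0.106 0.094]
bar [ 0.459  0.122 -0.009]
knob [ 0.513 -0.008  0.105]
stand [ 0.507 -0.387  0.007]
beak [ 0.608 -0.151  0.018]
dish [ 0.613 -0.51   0.002]
box [ 0.716 -0.181  0.072]
jarlid [0.816 0.156 0.149]
w [ 0.699 -0.602  0.055]
```

View pics/topc.png

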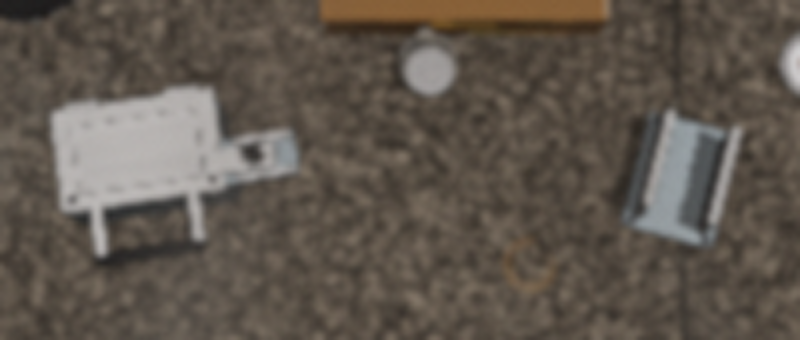

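View pics/sidec.png

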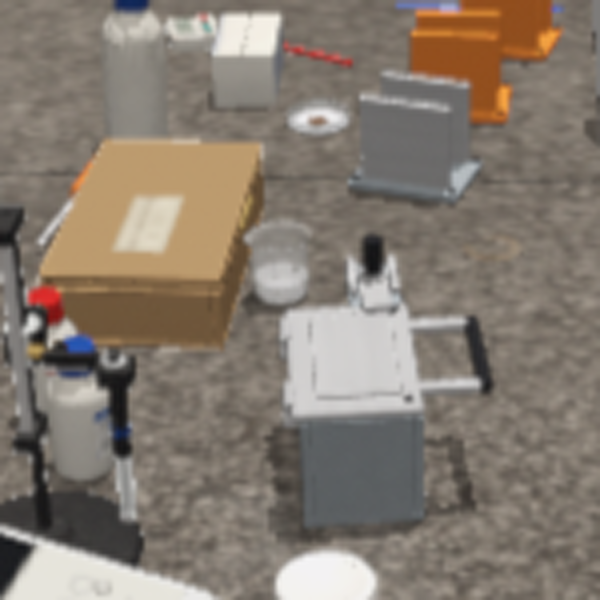

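```bash
python3 -m crank '[{"x":-0.034,"claw":-1},{"x":-0.034},{"x":-0.034},{"x":-0.034},{"y":-0.0079,"z":-0.0331},{"y":-0.0079,"z":-0.0331},{"y":-0.0079,"z":-0.0331},{"y":-0.0079,"z":-0.0331},{"y":-0.0079,"z":-0.0331},{"y":-0.0079,"z":-0.0331},{"y":-0.0079,"z":-0.0331},{"y":-0.0079,"z":-0.0331},{"y":-0.0079,"z":-0.0331},{"y":-0.0079,"z":-0.0331},{"y":-0.0079,"z":-0.0331},{"y":-0.0079,"z":-0.0331},{"wx":0.085},{"wx":0.085},{"wx":0.085},{"wx":0.085}]'
python3 - <<'E'
from h import *
grab("wrist","w1")
s=arm.get_state()
for k in("time","joint_positions","eef_pos","orientation"): print(k,np.round(s[k],4).tolist())
E
```

```text
time 0.2
joint_positions [68.0099, 26.8168, -0.6665, 91.858, 0.3451, 61.386, -3.2236]
eef_pos [0.2171, -0.6123, 0.214]
orientation [[-0.0004, 0.3342, -0.9425], [0.0009, -0.9425, -0.3342], [-1.0, -0.001, 0.0001]]invalid input
```

View pics/w1.png

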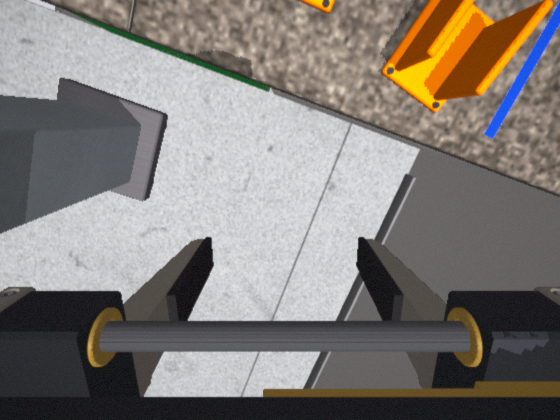

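The move was refused, so each row probably needs every key. I'll test that on one row.

```bash
python3 -m crank '[{"claw":-1,"x":-0.034,"y":0,"z":0,"wx":0,"wy":0,"wz":0}]'; python3 -m crank '[{"claw":-1,"x":-0.034}]'
```

```text
time: 0.28
eef_pos: [0.2156, -0.6088, 0.2418]
orientation: [[-0.005, 0.334, -0.942], [0.012, -0.942, -0.334], [-1.0, -0.013, 0.001]]
force: [-0.4, 0.3, -1.3]
width: 0.0917invalid input
```

```bash
python3 -m crank '[{"claw":-1,"x":-0.034,"y":0,"z":0,"wx":0,"wy":0,"wz":0},{"claw":-1,"x":-0.034,"y":0,"z":0,"wx":0,"wy":0,"wz":0},{"claw":-1,"x":-0.034,"y":0,"z":0,"wx":0,"wy":0,"wz":0},{"claw":-1,"x":0,"y":-0.0079,"z":-0.0331,"wx":0,"wy":0,"wz":0},{"claw":-1,"x":0,"y":-0.0079,"z":-0.0331,"wx":0,"wy":0,"wz":0},{"claw":-1,"x":0,"y":-0.0079,"z":-0.0331,"wx":0,"wy":0,"wz":0},{"claw":-1,"x":0,"y":-0.0079,"z":-0.0331,"wx":0,"wy":0,"wz":0},{"claw":-1,"x":0,"y":-0.0079,"z":-0.0331,"wx":0,"wy":0,"wz":0},{"claw":-1,"x":0,"y":-0.0079,"z":-0.0331,"wx":0,"wy":0,"wz":0},{"claw":-1,"x":0,"y":-0.0079,"z":-0.0331,"wx":0,"wy":0,"wz":0},{"claw":-1,"x":0,"y":-0.0079,"z":-0.0331,"wx":0,"wy":0,"wz":0},{"claw":-1,"x":0,"y":-0.0079,"z":-0.0331,"wx":0,"wy":0,"wz":0},{"claw":-1,"x":0,"y":-0.0079,"z":-0.0331,"wx":0,"wy":0,"wz":0},{"claw":-1,"x":0,"y":-0.0079,"z":-0.0331,"wx":0,"wy":0,"wz":0},{"claw":-1,"x":0,"y":-0.0079,"z":-0.0331,"wx":0,"wy":0,"wz":0},{"claw":-1,"x":0,"y":0,"z":0,"wx":0.085,"wy":0,"wz":0},{"claw":-1,"x":0,"y":0,"z":0,"wx":0.085,"wy":0,"wz":0},{"claw":-1,"x":0,"y":0,"z":0,"wx":0.085,"wy":0,"wz":0},{"claw":-1,"x":0,"y":0,"z":0,"wx":0.085,"wy":0,"wz":0}]'
python3 - <<'E'
from h import *
grab("wrist","w2")
s=arm.get_state()
for k in("time","joint_positions","eef_pos","orientation"): print(k,np.round(s[k],4).tolist())
E
```

```text
time: 1.87
eef_pos: [0.56, -0.3902, 0.35]
orientation: [[-0.001, -0.003, -1.0], [0.0, -1.0, 0.003], [-1.0, -0.0, 0.001]]
force: [0.3, -0.2, -0.2]
width: 0.0923
time 1.9167
joint_positions [35.446, 25.2086, -5.013, 76.7173, 2.1925, 78.2112, -59.9409]
eef_pos [0.5599, -0.3904, 0.3501]
orientation [[-0.0008, -0.007, -1.0], [0.0002, -1.0, 0.007], [-1.0, -0.0002, 0.0008]]
```

View pics/w2.png

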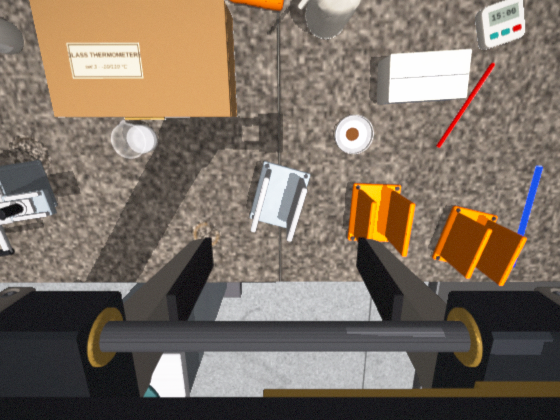

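The wrist view shows the grey stand at (280,200), the dish at (353,134) and the beaker at (135,138). The orange look-alikes are to the right. I'll fit the stand from its cheek tops and base plate.

```bash
cat > stand.py <<'E'
from h import *
import sys
c=load(sys.argv[1]);P=cloud(c);im=c["img"].astype(int)
X,Y,Z=P[...,0],P[...,1],P[...,2]
cx,cy=float(sys.argv[2]),float(sys.argv[3])
roi=(abs(X-cx)<.09)&(abs(Y-cy)<.08)
m=roi&(Z>.089)&(Z<.1)
n,l,st,ce=cv2.connectedComponentsWithStats(m.astype(np.uint8))
for i in range(1,n):
    if st[i,4]<25: continue
    q=P[l==i][:,:2].astype(np.float32); print("cheek",st[i,4],cv2.minAreaRect(q),"z",np.median(Z[l==i]))
q=P[m][:,:2].astype(np.float32);print("both",cv2.minAreaRect(q))
b=roi&(Z>.005)&(Z<.105)&((im.max(-1)-im.min(-1))<45)
print("all",cv2.minAreaRect(P[b][:,:2].astype(np.float32)))
b=roi&(Z>.005)&(Z<.016)
print("base",b.sum(),np.median(Z[b]),cv2.minAreaRect(P[b][:,:2].astype(np.float32)))
E
python3 stand.py w2 0.505 -0.392; python3 -c "
from h import *
c=load('w2');P=cloud(c)
for p in [(135,138),(353,134),(140,60),(20,210)]: print(p,P[p[1],p[0]])"
```

```text
cheek 331 ((0.5152544379234314, -0.3519231677055359), (0.008955541998147964, 0.08852841705083847), 74.2109375) z 0.09401395703443571
cheek 329 ((0.4987984895706177, -0.4085266590118408), (0.009329328313469887, 0.08862355351448059), 74.21892547607422) z 0.09402651809752288
both ((0.5069830417633057, -0.3802902102470398), (0.06809021532535553, 0.0889679566025734), 74.16978454589844)
all ((0.5067651271820068, -0.3801751732826233), (0.08598904311656952, 0.10981792956590652), 74.03411865234375)
base 2028 0.010548397440982349 ((0.5067651271820068, -0.3801751732826233), (0.08598904311656952, 0.10981792956590652), 74.03411865234375)
(135, 138) [ 0.61090119 -0.14053388  0.01890334]
(353, 134) [ 0.61571715 -0.50834953  0.00285189]
(140, 60) [ 0.72007423 -0.18925871  0.07112273]
(20, 210) [ 0.51439224 -0.00434394  0.11280997]
```

The stand fit matches its given sizes (86×110 base, 9 mm cheeks, tops at 94 mm). Its centre is (0.507,-0.380) with yaw about -15.9°. Next, the view above the chamber.

```bash
python3 -m crank '[{"claw":-1,"x":0.0025,"y":-0.04,"z":0,"wx":0,"wy":0,"wz":0},{"claw":-1,"x":0.0025,"y":-0.04,"z":0,"wx":0,"wy":0,"wz":0},{"claw":-1,"x":0.0025,"y":-0.04,"z":0,"wx":0,"wy":0,"wz":0},{"claw":-1,"x":0.0025,"y":-0.04,"z":0,"wx":0,"wy":0,"wz":0},{"claw":-1,"x":0.0025,"y":-0.04,"z":0,"wx":0,"wy":0,"wz":0},{"claw":-1,"x":0.0025,"y":-0.04,"z":0,"wx":0,"wy":0,"wz":0},{"claw":-1,"x":0.0025,"y":-0.04,"z":0,"wx":0,"wy":0,"wz":0},{"claw":-1,"x":0.0025,"y":-0.04,"z":0,"wx":0,"wy":0,"wz":0},{"claw":-1,"x":0.0025,"y":-0.04,"z":0,"wx":0,"wy":0,"wz":0},{"claw":-1,"x":0.0025,"y":-0.04,"z":0,"wx":0,"wy":0,"wz":0},{"claw":-1,"x":0.0025,"y":-0.04,"z":0,"wx":0,"wy":0,"wz":0},{"claw":-1,"x":0.0025,"y":-0.04,"z":-0.01,"wx":0,"wy":0,"wz":0},{"claw":-1,"x":0,"y":0,"z":0,"wx":-0.06,"wy":0,"wz":0},{"claw":-1,"x":0,"y":0,"z":0,"wx":-0.06,"wy":0,"wz":0},{"claw":-1,"x":0,"y":0,"z":0,"wx":0,"wy":0,"wz":0},{"claw":-1,"x":0,"y":0,"z":0,"wx":0,"wy":0,"wz":0}]'
python3 - <<'E'
from h import *
grab("wrist","w3")
s=arm.get_state()
for k in("time","joint_positions","eef_pos","orientation"): print(k,np.round(s[k],4).tolist())
E
```

```text
time: 3.25
eef_pos: [0.5695, 0.0892, 0.3204]
orientation: [[-0.0, 0.12, -0.993], [-0.0, -0.993, -0.12], [-1.0, 0.0, 0.0]]
force: [0.3, -0.2, -0.9]
width: 0.0918
time 3.3
joint_positions [3.9115, 16.1162, -19.9446, 94.098, 5.7681, 70.8101, -100.3923]
eef_pos [0.5696, 0.0888, 0.3205]
orientation [[-0.0002, 0.1187, -0.9929], [-0.0003, -0.9929, -0.1187], [-1.0, 0.0003, 0.0002]]
```

View pics/w3.png

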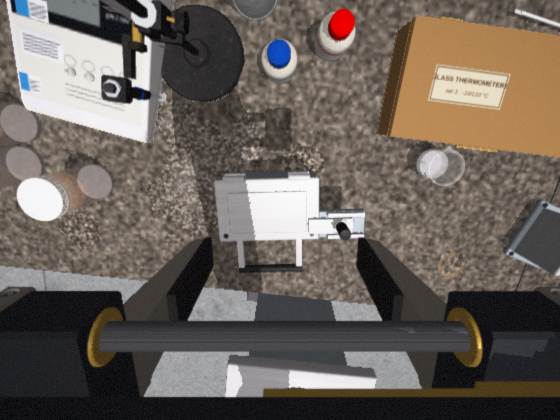

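The chamber lid is at about (268,207), the bar handle at (270,268) and the black knob at (343,229). I'll fit their geometry from the depth image.

```bash
cat > ch.py <<'E'
from h import *
import sys
c=load(sys.argv[1]);P=cloud(c);im=c["img"].astype(int)
X,Y,Z=P[...,0],P[...,1],P[...,2]
roi=(X>.40)&(X<.63)&(Y>-.06)&(Y<.22)
bright=im.min(-1)
m=roi&(Z>.090)&(Z<.1)&(bright>120)
n,l,st,ce=cv2.connectedComponentsWithStats(m.astype(np.uint8))
for i in range(1,n):
    if st[i,4]>60: print("comp",st[i],cv2.minAreaRect(P[l==i][:,:2].astype(np.float32)),np.median(Z[l==i]))
k=roi&(Z>.108)&(im.max(-1)<70)
print("knob",k.sum(),np.nanmin(P[k],0),np.nanmax(P[k],0),"top",np.median(P[k&(Z>.134)],0))
b=roi&(Z>.08)&(Z<.102)&(im.max(-1)<70)&(X<.47)
print("bar",b.sum(),np.median(Z[b]),cv2.minAreaRect(P[b][:,:2].astype(np.float32)))
cv2.imwrite("pics/"+sys.argv[1]+"c.png",cv2.resize(im[150:300,190:390].astype(np.uint8),None,fx=4,fy=4,interpolation=cv2.INTER_CUBIC)[:,:,::-1])
E
python3 ch.py w3
```

```text
comp [ 214  174  116   94 5775] ((0.5057275295257568, 0.09755271673202515), (0.13964660465717316, 0.15879914164543152), 9.235983848571777) 0.09732806394051935
comp [347 217  18  17 185] ((0.517758309841156, -0.019837379455566406), (0.023970793932676315, 0.025445953011512756), 6.903644561767578) 0.0966653653411334
knob 50810 [ 0.51014826 -0.00230954  0.10844407] [0.61049694 0.178194   0.4482147 ] top [0.5911397  0.10026514 0.42755691]
bar 432 0.09742096404699249 ((0.43354538083076477, 0.09447550028562546), (0.01123432070016861, 0.09314283728599548), 8.21203899383545)
```

View pics/w3c.png

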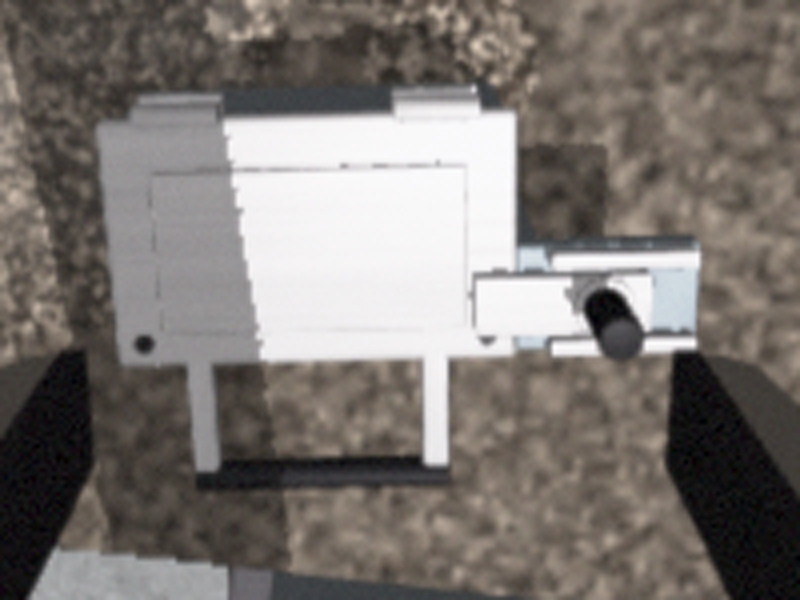

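Run:
```python
from h import *
c=load("w3")
f=lambda u,v,z: ray(c,190+(u+.5)/4-.5,150+(v+.5)/4-.5,z)[:2]
A=[f(98,122,.096),f(515,110,.096),f(122,363,.096),f(513,353,.096)]
for a in A: print(a.round(4))
print("sides",np.linalg.norm(A[0]-A[1]),np.linalg.norm(A[0]-A[2]))
for d in(A[0]-A[1],A[2]-A[3]): print("yaw",np.degrees(np.arctan2(-d[0],d[1])))
print("cent",np.mean(A,0))
b=f(197,472,.095),f(449,463,.095);d=b[0]-b[1];print("bar top edge",b,np.degrees(np.arctan2(-d[0],d[1])),np.linalg.norm(d))
print("knob top",f(622,338,.137),"base",f(600,297,.108))
P=cloud(c);m=(P[...,2]>.08)&(P[...,2]<.102)&(c["img"].max(-1)<70)&(P[...,0]<.47)&(P[...,0]>.4)&(abs(P[...,1]-.09)<.08)
q=P[m][:,:2];l=cv2.fitLine(q.astype(np.float32),cv2.DIST_HUBER,0,.01,.01).ravel();print(l,np.degrees(np.arctan2(l[1],l[0])),q[:,1].min(),q[:,1].max())
```

```text
[0.5584 0.1848]
[0.5796 0.0434]
[0.47   0.1714]
[0.491  0.0305]
sides 0.14289879631307326 0.08932667834183909
yaw 8.558298561598935
yaw 8.459171190625508
cent [0.52476444 0.10752512]
bar top edge (array([0.42863879, 0.1410186 ]), array([0.44371331, 0.04738963])) 9.146286095064049 0.0948347348187645
knob top [0.51686539 0.00324465] base [0.52017905 0.00573688]
[ 0.16771603 -0.9858354   0.43287098  0.10698106] -80.34495 0.04810646884470557 0.1407176574908158
```

```bash
python3 -m crank '[{"claw":-1,"x":0,"y":0,"z":0,"wx":-0.033,"wy":0,"wz":0},{"claw":-1,"x":0,"y":0.0252,"z":0.0211,"wx":0,"wy":0,"wz":0},{"claw":-1,"x":0,"y":0.0252,"z":0.0211,"wx":0,"wy":0,"wz":0},{"claw":-1,"x":0,"y":0.0252,"z":0.021,"wx":0,"wy":0,"wz":0},{"claw":-0.3,"x":0.035,"y":0,"z":0,"wx":0,"wy":0,"wz":0},{"claw":-0.3,"x":0.035,"y":0,"z":0,"wx":0,"wy":0,"wz":0},{"claw":-0.3,"x":0.035,"y":0,"z":0,"wx":0,"wy":0,"wz":0},{"claw":-0.3,"x":0.035,"y":0,"z":0,"wx":0,"wy":0,"wz":0},{"claw":-0.3,"x":0,"y":0,"z":0,"wx":0,"wy":0,"wz":0},{"claw":-0.3,"x":0,"y":0,"z":0,"wx":0,"wy":0,"wz":0}]'
python3 - <<'E'
from h import *
c=grab("wrist","w4")
s=arm.get_state()
for k in("time","eef_pos","orientation"): print(k,np.round(s[k],4).tolist())
E
```

```text
time: 4.13
eef_pos: [0.5178, 0.0045, 0.1799]
orientation: [[-0.003, 0.152, -0.988], [0.0, -0.988, -0.152], [-1.0, -0.001, 0.003]]
force: [-0.4, -0.4, 0.7]
width: 0.0595
time 4.1833
eef_pos [0.5194, 0.0048, 0.1817]
orientation [[0.0009, 0.1522, -0.9884], [0.0001, -0.9884, -0.1522], [-1.0, 0.0, -0.0009]]
```

View pics/w4.png

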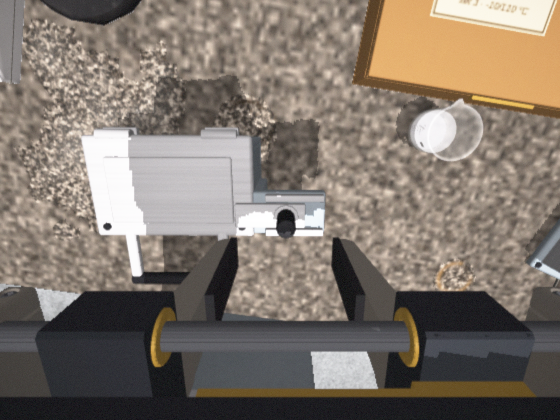

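The knob sits between the fingers at (286,225), which agrees with the plan, and its top ray should confirm this. I'll descend the last 72 mm and close on it.

```bash
python3 -c "
from h import *
c=load('w4');print(ray(c,286,229,.137),proj(c,[.5185,.0045,.137]),proj(c,[.5185,.0045,.108]))"
python3 -m crank '[{"claw":-0.3,"x":0.03,"y":0,"z":0,"wx":0,"wy":0,"wz":0},{"claw":-0.3,"x":0.025,"y":0,"z":0,"wx":0,"wy":0,"wz":0},{"claw":-0.3,"x":0.016,"y":0,"z":0,"wx":0,"wy":0,"wz":0},{"claw":-0.3,"x":0,"y":0,"z":0,"wx":0,"wy":0,"wz":0},{"claw":1,"x":0,"y":0,"z":0,"wx":0,"wy":0,"wz":0},{"claw":1,"x":0,"y":0,"z":0,"wx":0,"wy":0,"wz":0},{"claw":1,"x":0,"y":0,"z":0,"wx":0,"wy":0,"wz":0},{"claw":1,"x":0,"y":0,"z":0,"wx":0,"wy":0,"wz":0},{"claw":1,"x":0,"y":0,"z":0,"wx":0,"wy":0,"wz":0},{"claw":1,"x":0,"y":0,"z":0,"wx":0,"wy":0,"wz":0}]'
```

```text
[0.51634839 0.00302074 0.137     ] (np.float64(284.54427719149334), np.float64(226.16789897370916)) (np.float64(284.53720682082), np.float64(214.43633270995412))
time: 5.02
eef_pos: [0.519, 0.005, 0.1102]
orientation: [[0.001, 0.153, -0.988], [-0.0, -0.988, -0.153], [-1.0, 0.0, -0.001]]
force: [-0.4, 0.4, 0.8]
width: 0.0221
```

```bash
python3 -m crank '[{"claw":1,"x":0,"y":0,"z":0,"wx":0,"wy":0,"wz":0},{"claw":1,"x":0,"y":0,"z":0,"wx":0,"wy":0,"wz":0},{"claw":1,"x":0,"y":0,"z":0,"wx":0,"wy":0,"wz":0},{"claw":1,"x":0,"y":0.005,"z":0,"wx":0,"wy":0,"wz":0},{"claw":1,"x":0,"y":0.005,"z":0,"wx":0,"wy":0,"wz":0},{"claw":1,"x":0,"y":0.005,"z":0,"wx":0,"wy":0,"wz":0},{"claw":1,"x":0,"y":0.005,"z":0,"wx":0,"wy":0,"wz":0},{"claw":1,"x":0,"y":0.005,"z":0,"wx":0,"wy":0,"wz":0},{"claw":1,"x":0,"y":0.004,"z":0,"wx":0,"wy":0,"wz":0},{"claw":1,"x":0,"y":0,"z":0,"wx":0,"wy":0,"wz":0},{"claw":1,"x":0,"y":0,"z":0,"wx":0,"wy":0,"wz":0}]'
```

```text
time: 5.93
eef_pos: [0.5234, -0.0244, 0.1099]
orientation: [[0.0, 0.152, -0.988], [-0.001, -0.988, -0.152], [-1.0, 0.001, -0.0]]
force: [-1.0, -0.8, 5.9]
width: 0.0148
```

```bash
python3 -m crank '[{"claw":-0.3,"x":0,"y":0,"z":0,"wx":0,"wy":0,"wz":0},{"claw":-0.3,"x":0,"y":0,"z":0,"wx":0,"wy":0,"wz":0},{"claw":-0.3,"x":0,"y":0,"z":0,"wx":0,"wy":0,"wz":0},{"claw":-0.3,"x":0,"y":0,"z":0,"wx":0,"wy":0,"wz":0},{"claw":-0.3,"x":-0.03,"y":0,"z":0,"wx":0,"wy":0,"wz":0},{"claw":-0.3,"x":-0.03,"y":0,"z":0,"wx":0,"wy":0,"wz":0},{"claw":-0.3,"x":-0.03,"y":0,"z":0,"wx":0,"wy":0,"wz":0},{"claw":0,"x":-0.03,"y":0,"z":0,"wx":0,"wy":0,"wz":0},{"claw":0.35,"x":0,"y":-0.0328,"z":0.0174,"wx":0,"wy":0,"wz":0},{"claw":0.35,"x":0,"y":-0.0328,"z":0.0174,"wx":0,"wy":0,"wz":0},{"claw":0.35,"x":0,"y":-0.0328,"z":0.0174,"wx":0,"wy":0,"wz":0},{"claw":0.35,"x":0,"y":-0.0328,"z":0.0174,"wx":0,"wy":0,"wz":0}]'
python3 -m crank '[{"claw":0.35,"x":0,"y":0,"z":0,"wx":-0.1208,"wy":0,"wz":0},{"claw":0.35,"x":0,"y":0,"z":0,"wx":-0.1208,"wy":0,"wz":0},{"claw":0.35,"x":0,"y":0,"z":0,"wx":-0.1208,"wy":0,"wz":0},{"claw":0.35,"x":0,"y":0,"z":0,"wx":-0.1208,"wy":0,"wz":0},{"claw":0.35,"x":0,"y":0,"z":0,"wx":-0.1208,"wy":0,"wz":0},{"claw":0.35,"x":0,"y":0,"z":0,"wx":-0.1208,"wy":0,"wz":0},{"claw":0.35,"x":0,"y":0,"z":0,"wx":-0.1208,"wy":0,"wz":0},{"claw":0.35,"x":0,"y":0,"z":0,"wx":-0.1208,"wy":0,"wz":0},{"claw":0.35,"x":0,"y":0,"z":0,"wx":-0.1208,"wy":0,"wz":0},{"claw":0.35,"x":0,"y":0,"z":0,"wx":-0.1208,"wy":0,"wz":0},{"claw":0.35,"x":0,"y":0,"z":0,"wx":-0.1208,"wy":0,"wz":0},{"claw":0.35,"x":0,"y":0,"z":0,"wx":-0.1208,"wy":0,"wz":0},{"claw":0.35,"x":0,"y":0,"z":0,"wx":-0.1208,"wy":0,"wz":0},{"claw":0.35,"x":0,"y":0,"z":0,"wx":0,"wy":0,"wz":0},{"claw":0.35,"x":0,"y":0,"z":0,"wx":0,"wy":0,"wz":0}]'
python3 - <<'E'
from h import *
c=grab("wrist","w5")
s=arm.get_state()
for k in("time","joint_positions","eef_pos","orientation","width"): print(k,np.round(s[k],4).tolist())
E
```

```text
time: 6.93
eef_pos: [0.433, 0.0964, 0.2296]
orientation: [[0.0, 0.152, -0.988], [-0.0, -0.988, -0.152], [-1.0, 0.0, -0.0]]
force: [0.9, 0.3, 0.5]
width: 0.0306
time: 8.18
eef_pos: [0.4342, 0.0953, 0.2294]
orientation: [[-0.0, 0.989, 0.149], [-0.0, 0.149, -0.989], [-1.0, -0.0, -0.0]]
force: [0.5, 0.5, -0.7]
width: 0.0305
time 8.2333
joint_positions [13.1858, 8.3395, -32.134, 116.6363, 5.3105, 56.4132, -13.0272]
eef_pos [0.4342, 0.0953, 0.2295]
orientation [[-0.0002, 0.9888, 0.1494], [-0.0, 0.1494, -0.9888], [-1.0, -0.0002, -0.0]]
width 0.0298
```

View pics/w5.png

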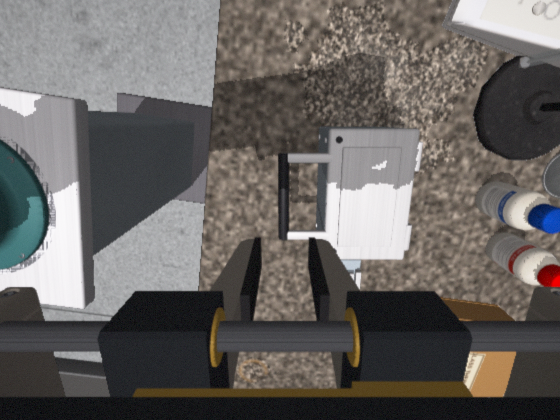

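The bar is at column 284 (rows 152–240), directly between the fingers at column 284.4. I'll check its centre along the bar too.

Run:
```python
from h import *
c=load("w5");P=cloud(c);X,Y,Z=P[...,0],P[...,1],P[...,2]
u,v=np.meshgrid(np.arange(560),np.arange(420))
m=(Z>.085)&(Z<.102)&(c["img"].max(-1)<70)&(X<.46)&(X>.40)&(v<245)&(v>145)
q=P[m];print(m.sum(),cv2.minAreaRect(q[:,:2].astype(np.float32)),np.median(q,0))
a,b=ray(c,284,152,.098),ray(c,283,241,.098);print(a,b,(a+b)/2,np.linalg.norm(a-b))
cv2.imwrite("pics/w5c.png",cv2.resize(c["img"][110:300,230:430],None,fx=3,fy=3)[:,:,::-1])
```

```text
837 ((0.4328591525554657, 0.09476946294307709), (0.011619539000093937, 0.094855397939682), 8.235175132751465) [0.43215014 0.10074139 0.09749091]
[0.42627558 0.14321192 0.098     ] [0.43984303 0.04591208 0.098     ] [0.4330593 0.094562  0.098    ] 0.09824120612181812
```

View pics/w5c.png

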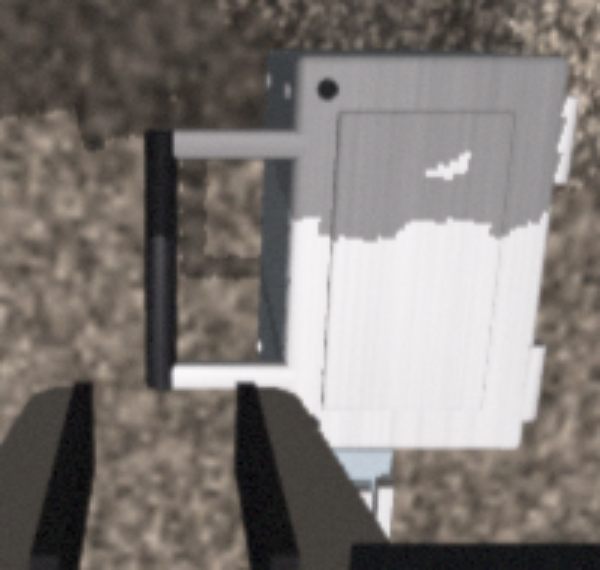

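The bar centre is (0.433,0.0946), within 1 mm of the TCP. I'll descend to TCP z 0.073 and close.

```bash
python3 -m crank '[{"claw":0.35,"x":0.035,"y":-0.001,"z":0,"wx":0,"wy":0,"wz":0},{"claw":0.35,"x":0.035,"y":0,"z":0,"wx":0,"wy":0,"wz":0},{"claw":0.35,"x":0.035,"y":0,"z":0,"wx":0,"wy":0,"wz":0},{"claw":0.35,"x":0.028,"y":0,"z":0,"wx":0,"wy":0,"wz":0},{"claw":0.35,"x":0.0235,"y":0,"z":0,"wx":0,"wy":0,"wz":0},{"claw":0.35,"x":0,"y":0,"z":0,"wx":0,"wy":0,"wz":0},{"claw":1,"x":0,"y":0,"z":0,"wx":0,"wy":0,"wz":0},{"claw":1,"x":0,"y":0,"z":0,"wx":0,"wy":0,"wz":0},{"claw":1,"x":0,"y":0,"z":0,"wx":0,"wy":0,"wz":0},{"claw":1,"x":0,"y":0,"z":0,"wx":0,"wy":0,"wz":0},{"claw":1,"x":0,"y":0,"z":0,"wx":0,"wy":0,"wz":0},{"claw":1,"x":0,"y":0,"z":0,"wx":0,"wy":0,"wz":0}]'
```

```text
time: 9.23
eef_pos: [0.433, 0.0953, 0.0742]
orientation: [[0.0, 0.988, 0.152], [-0.001, 0.152, -0.988], [-1.0, 0.0, 0.001]]
force: [-5.4, 0.4, 7.3]
width: 0.0109
```

```bash
python3 -m crank '[{"claw":1,"x":-0.0069,"y":0.0002,"z":0,"wx":0,"wy":0,"wz":0},{"claw":1,"x":-0.0069,"y":0.0005,"z":0,"wx":0,"wy":0,"wz":0},{"claw":1,"x":-0.0136,"y":0.0021,"z":0,"wx":0,"wy":0,"wz":0},{"claw":1,"x":-0.0134,"y":0.0034,"z":0,"wx":0,"wy":0,"wz":0},{"claw":1,"x":-0.013,"y":0.0047,"z":0,"wx":0,"wy":0,"wz":0}]'
```

```text
time: 9.65
eef_pos: [0.4427, 0.0968, 0.1277]
orientation: [[-0.002, 0.988, 0.153], [-0.001, 0.153, -0.988], [-1.0, -0.002, 0.0]]
force: [-2.4, 1.1, -3.5]
width: 0.0107
```

Forces are small and the bar is still held, so I'll carry on round the arc.

```bash
python3 -m crank '[{"claw":1,"x":-0.0124,"y":0.006,"z":0,"wx":0,"wy":0,"wz":0},{"claw":1,"x":-0.0118,"y":0.0072,"z":0,"wx":0,"wy":0,"wz":0},{"claw":1,"x":-0.011,"y":0.0083,"z":0,"wx":0,"wy":0,"wz":0},{"claw":1,"x":-0.0101,"y":0.0094,"z":0,"wx":0,"wy":0,"wz":0},{"claw":1,"x":-0.0091,"y":0.0104,"z":0,"wx":0,"wy":0,"wz":0},{"claw":1,"x":-0.008,"y":0.0112,"z":0,"wx":0,"wy":0,"wz":0}]'
python3 -m crank '[{"claw":1,"x":-0.0069,"y":0.012,"z":0,"wx":0,"wy":0,"wz":0},{"claw":1,"x":-0.0056,"y":0.0126,"z":0,"wx":0,"wy":0,"wz":0},{"claw":1,"x":-0.0044,"y":0.0131,"z":0,"wx":0,"wy":0,"wz":0},{"claw":1,"x":-0.003,"y":0.0135,"z":0,"wx":0,"wy":0,"wz":0},{"claw":1,"x":-0.0017,"y":0.0137,"z":0,"wx":0,"wy":0,"wz":0}]'
```

```text
time: 10.15
eef_pos: [0.4904, 0.1038, 0.1908]
orientation: [[-0.012, 0.988, 0.153], [-0.005, 0.153, -0.988], [-1.0, -0.012, 0.003]]
force: [-17.5, -3.3, 20.1]
width: 0.0109
time: 10.57
eef_pos: [0.561, 0.1143, 0.2134]
orientation: [[0.002, 0.988, 0.152], [-0.001, 0.152, -0.988], [-1.0, 0.002, 0.001]]
force: [-1.9, -0.7, 1.7]
width: 0.0111
```

Run:
```python
from h import *
c=grab("side","s1");cv2.imwrite("pics/s1c.png",cv2.resize(c["img"][130:300,180:380],None,fx=3,fy=3)[:,:,::-1])
```

```text
(no output)
```

View pics/s1c.png

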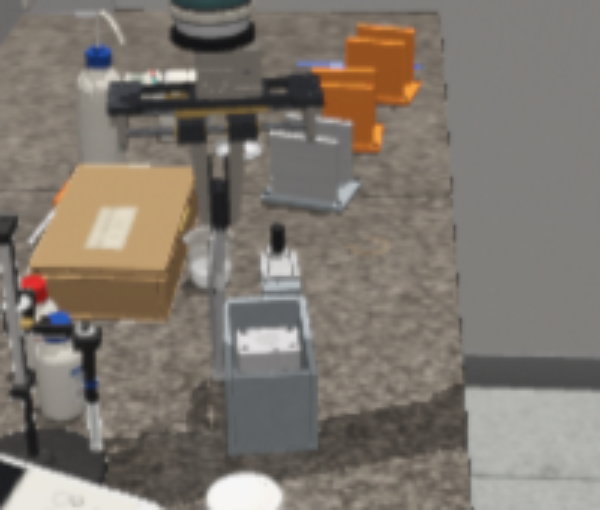

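The lid is upright, edge-on at (217,330), and the cell shows in the chamber. I'll swing it on past vertical.

```bash
python3 -m crank '[{"claw":1,"x":-0.0003,"y":0.0138,"z":0,"wx":0,"wy":0,"wz":0},{"claw":1,"x":0.0011,"y":0.0137,"z":0,"wx":0,"wy":0,"wz":0},{"claw":1,"x":0.0025,"y":0.0136,"z":0,"wx":0,"wy":0,"wz":0},{"claw":1,"x":0.0038,"y":0.0133,"z":0,"wx":0,"wy":0,"wz":0},{"claw":1,"x":0.0051,"y":0.0128,"z":0,"wx":0,"wy":0,"wz":0},{"claw":1,"x":0.0035,"y":0.0075,"z":0,"wx":0,"wy":0,"wz":0},{"claw":1,"x":0,"y":0,"z":0,"wx":0,"wy":0,"wz":0}]'
```

```text
time: 11.2
eef_pos: [0.6355, 0.1254, 0.1953]
orientation: [[0.002, 0.988, 0.152], [-0.0, 0.152, -0.988], [-1.0, 0.002, 0.001]]
force: [0.7, -2.3, 2.6]
width: 0.0109
```

```bash
python3 -m crank '[{"claw":0.35,"x":0,"y":0,"z":0,"wx":0,"wy":0,"wz":0},{"claw":0.35,"x":0,"y":0,"z":0,"wx":0,"wy":0,"wz":0},{"claw":0.35,"x":0,"y":0,"z":0,"wx":0,"wy":0,"wz":0},{"claw":0.35,"x":-0.015,"y":0,"z":0,"wx":0,"wy":0,"wz":0},{"claw":0.35,"x":-0.03,"y":0,"z":0,"wx":0,"wy":0,"wz":0},{"claw":0.35,"x":-0.035,"y":0,"z":0,"wx":0,"wy":0,"wz":0},{"claw":0,"x":-0.035,"y":0,"z":0,"wx":0,"wy":0,"wz":0},{"claw":-0.26,"x":-0.015,"y":-0.03,"z":0,"wx":0,"wy":0,"wz":0},{"claw":-0.26,"x":0,"y":-0.03,"z":0,"wx":0,"wy":0,"wz":0},{"claw":-0.26,"x":0,"y":-0.03,"z":0,"wx":0,"wy":0,"wz":0},{"claw":-0.26,"x":0,"y":-0.027,"z":0,"wx":0,"wy":0,"wz":0}]'
python3 -m crank '[{"claw":-0.26,"x":0,"y":0,"z":0,"wx":-0.1208,"wy":0,"wz":0},{"claw":-0.26,"x":0,"y":0,"z":0,"wx":-0.1208,"wy":0,"wz":0},{"claw":-0.26,"x":0,"y":0,"z":0,"wx":-0.1208,"wy":0,"wz":0},{"claw":-0.26,"x":0,"y":0,"z":0,"wx":-0.1208,"wy":0,"wz":0},{"claw":-0.26,"x":0,"y":0,"z":0,"wx":-0.1208,"wy":0,"wz":0},{"claw":-0.26,"x":0,"y":0,"z":0,"wx":-0.1208,"wy":0,"wz":0},{"claw":-0.26,"x":0,"y":0,"z":0,"wx":-0.1208,"wy":0,"wz":0},{"claw":-0.26,"x":0,"y":0,"z":0,"wx":-0.1208,"wy":0,"wz":0},{"claw":-0.26,"x":0,"y":0,"z":0,"wx":-0.1208,"wy":0,"wz":0},{"claw":-0.26,"x":0,"y":0,"z":0,"wx":-0.1208,"wy":0,"wz":0},{"claw":-0.26,"x":0,"y":0,"z":0,"wx":-0.1208,"wy":0,"wz":0},{"claw":-0.26,"x":0,"y":0,"z":0,"wx":-0.1208,"wy":0,"wz":0},{"claw":-0.26,"x":0,"y":0,"z":0,"wx":-0.1208,"wy":0,"wz":0},{"claw":-0.26,"x":0,"y":0,"z":0,"wx":0,"wy":0,"wz":0},{"claw":-0.26,"x":0,"y":0,"z":0,"wx":0,"wy":0,"wz":0}]'
python3 - <<'E'
from h import *
c=grab("wrist","w6");d=grab("side","s2");cv2.imwrite("pics/s2c.png",cv2.resize(d["img"][130:300,180:380],None,fx=3,fy=3)[:,:,::-1])
s=arm.get_state()
for k in("time","joint_positions","eef_pos","orientation","width"): print(k,np.round(s[k],4).tolist())
E
```

```text
time: 12.12
eef_pos: [0.5161, 0.1087, 0.3255]
orientation: [[0.001, 0.988, 0.154], [-0.0, 0.154, -0.988], [-1.0, 0.001, 0.0]]
force: [0.1, -0.6, 0.3]
width: 0.058
time: 13.37
eef_pos: [0.5178, 0.1086, 0.3253]
orientation: [[0.0, -0.149, 0.989], [-0.0, 0.989, 0.149], [-1.0, -0.0, 0.0]]
force: [-0.4, 0.0, -0.7]
width: 0.0578
time 13.4667
joint_positions [21.9217, 14.6487, -44.3099, 98.7145, 10.7866, 70.9961, 73.6254]
eef_pos [0.518, 0.1085, 0.3253]
orientation [[0.0003, -0.1498, 0.9887], [-0.0002, 0.9887, 0.1498], [-1.0, -0.0002, 0.0003]]
width 0.0577
```

View pics/w6.png

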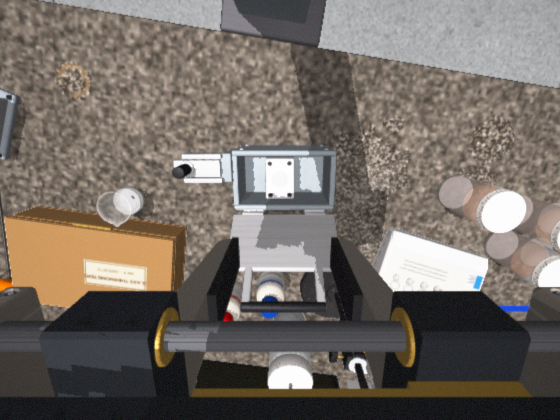

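View pics/s2c.png

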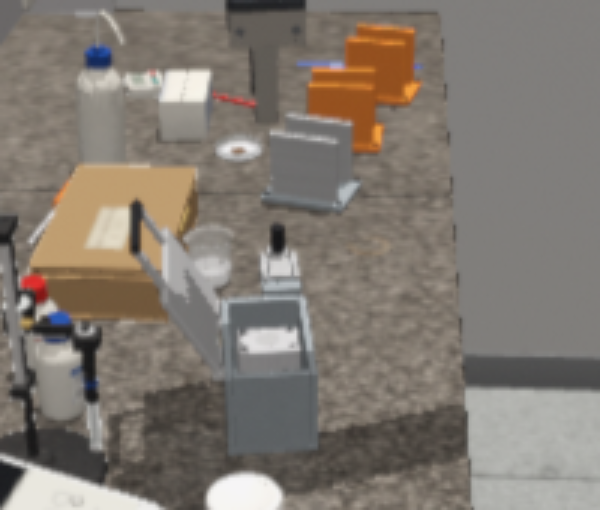

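The lid is fully back and the cell is visible, with its white top at (280,178) in the wrist view. Now I'll measure the cell.

Run:
```python
from h import *
c=load("w6");P=cloud(c);X,Y,Z=P[...,0],P[...,1],P[...,2]
m=(Z>.072)&(Z<.084)&(abs(X-.52)<.05)&(abs(Y-.108)<.07)
n,l,st,ce=cv2.connectedComponentsWithStats(m.astype(np.uint8))
for i in range(1,n):
    if st[i,4]>100: print(st[i],cv2.minAreaRect(P[l==i][:,:2].astype(np.float32)),np.median(P[l==i],0))
r=(Z>.084)&(Z<.092)&(abs(X-.52)<.08)&(abs(Y-.108)<.09)
n,l,st,ce=cv2.connectedComponentsWithStats(r.astype(np.uint8))
for i in range(1,n):
    if st[i,4]>100: print("rim",st[i],cv2.minAreaRect(P[l==i][:,:2].astype(np.float32)))
cv2.imwrite("pics/w6c.png",cv2.resize(c["img"][135:225,210:360],None,fx=5,fy=5,interpolation=cv2.INTER_CUBIC)[:,:,::-1])
```

```text
[238 157  92  48 314] ((0.523235559463501, 0.10783590376377106), (0.06759580224752426, 0.1310855895280838), 8.995895385742188) [0.55217577 0.11642484 0.07832254]
[ 265  158   29   41 1155] ((0.5207456350326538, 0.10083908587694168), (0.05892328545451164, 0.04073478654026985), 9.125624656677246) [0.51923992 0.10110647 0.07858572]
rim [ 231  150  106   62 1741] ((0.5224508047103882, 0.10778413712978363), (0.08908030390739441, 0.14593391120433807), 8.637717247009277)
```

View pics/w6c.png

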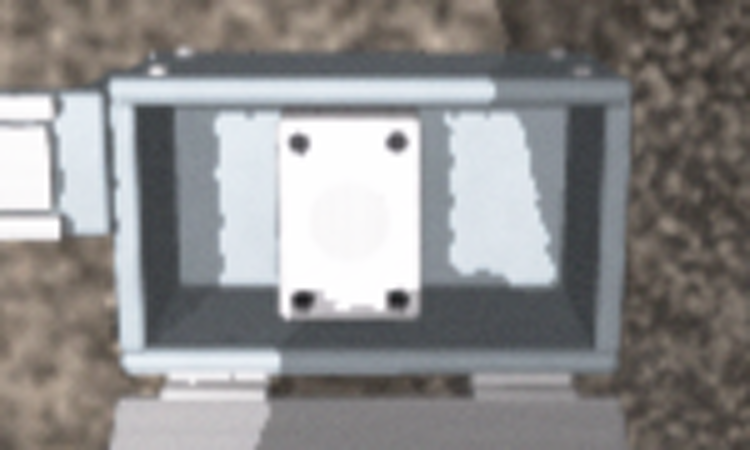

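The cell fit gives 59×41 mm, centre (0.5207,0.1008) and top 78.5 mm, all as expected. I'll descend across its y sides.

```bash
python3 -m crank '[{"claw":-0.26,"x":0,"y":-0.008,"z":0.0015,"wx":0,"wy":0,"wz":0},{"claw":-0.26,"x":0.035,"y":0,"z":0,"wx":0,"wy":0,"wz":0},{"claw":-0.26,"x":0.035,"y":0,"z":0,"wx":0,"wy":0,"wz":0},{"claw":-0.26,"x":0.035,"y":0,"z":0,"wx":0,"wy":0,"wz":0},{"claw":-0.26,"x":0.035,"y":0,"z":0,"wx":0,"wy":0,"wz":0},{"claw":-0.26,"x":0.035,"y":0,"z":0,"wx":0,"wy":0,"wz":0},{"claw":-0.26,"x":0.02,"y":0,"z":0,"wx":0,"wy":0,"wz":0},{"claw":-0.26,"x":0.015,"y":0,"z":0,"wx":0,"wy":0,"wz":0},{"claw":-0.26,"x":0,"y":0,"z":0,"wx":0,"wy":0,"wz":0}]'
python3 - <<'E'
from h import *
c=grab("wrist","w7")
E
```

```text
time: 14.22
eef_pos: [0.5189, 0.0995, 0.112]
orientation: [[-0.006, -0.151, 0.989], [-0.001, 0.989, 0.151], [-1.0, -0.0, -0.006]]
force: [-1.2, -0.3, -0.5]
width: 0.0578
```

View pics/w7.png

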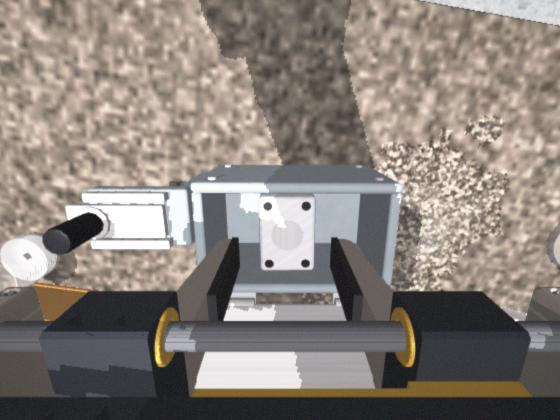

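The cell spans columns 260–314, midway between the fingers. I'll go down and grip it.

```bash
python3 -m crank '[{"claw":-0.26,"x":0.025,"y":0,"z":0,"wx":0,"wy":0,"wz":0},{"claw":-0.26,"x":0.025,"y":0.001,"z":0,"wx":0,"wy":0,"wz":0},{"claw":-0.26,"x":0.02,"y":0,"z":0,"wx":0,"wy":0,"wz":0},{"claw":-0.26,"x":0,"y":0,"z":0,"wx":0,"wy":0,"wz":0},{"claw":-0.26,"x":0,"y":0,"z":0,"wx":0,"wy":0,"wz":0},{"claw":1,"x":0,"y":0,"z":0,"wx":0,"wy":0,"wz":0},{"claw":1,"x":0,"y":0,"z":0,"wx":0,"wy":0,"wz":0},{"claw":1,"x":0,"y":0,"z":0,"wx":0,"wy":0,"wz":0},{"claw":1,"x":0,"y":0,"z":0,"wx":0,"wy":0,"wz":0},{"claw":1,"x":0,"y":0,"z":0,"wx":0,"wy":0,"wz":0}]'
```

```text
time: 15.1
eef_pos: [0.522, 0.1018, 0.0468]
orientation: [[0.003, -0.152, 0.988], [-0.0, 0.988, 0.152], [-1.0, -0.001, 0.003]]
force: [-0.6, -1.6, 7.7]
width: 0.0421
```

```bash
python3 -m crank '[{"claw":1,"x":-0.01,"y":0,"z":0,"wx":0,"wy":0,"wz":0},{"claw":1,"x":-0.02,"y":0,"z":0,"wx":0,"wy":0,"wz":0},{"claw":1,"x":-0.03,"y":0,"z":0,"wx":0,"wy":0,"wz":0},{"claw":1,"x":-0.03,"y":0,"z":0,"wx":0,"wy":0,"wz":0},{"claw":1,"x":-0.03,"y":0,"z":0,"wx":0,"wy":0,"wz":0},{"claw":1,"x":-0.03,"y":0,"z":0,"wx":0,"wy":0,"wz":0},{"claw":1,"x":-0.01,"y":0,"z":0,"wx":0,"wy":0,"wz":0},{"claw":1,"x":0,"y":0,"z":0,"wx":0,"wy":0,"wz":0}]'
```

```text
time: 15.77
eef_pos: [0.5221, 0.102, 0.2078]
orientation: [[0.005, -0.152, 0.988], [-0.0, 0.988, 0.152], [-1.0, -0.001, 0.005]]
force: [0.5, -0.3, -3.5]
width: 0.0416
```

```bash
python3 -m crank '[{"claw":1,"x":0,"y":-0.0176,"z":-0.0054,"wx":0,"wy":0,"wz":0},{"claw":1,"x":0,"y":-0.0352,"z":-0.0107,"wx":0,"wy":0,"wz":0},{"claw":1,"x":0,"y":-0.0352,"z":-0.0107,"wx":0,"wy":0,"wz":0},{"claw":1,"x":0,"y":-0.0352,"z":-0.0107,"wx":0,"wy":0,"wz":0},{"claw":1,"x":0,"y":-0.0352,"z":-0.0107,"wx":0,"wy":0,"wz":0},{"claw":1,"x":0,"y":-0.0352,"z":-0.0107,"wx":0,"wy":0,"wz":0},{"claw":1,"x":0,"y":-0.0352,"z":-0.0107,"wx":0,"wy":0,"wz":0},{"claw":1,"x":0,"y":-0.0352,"z":-0.0107,"wx":0,"wy":0,"wz":0},{"claw":1,"x":0,"y":-0.0176,"z":-0.0054,"wx":0,"wy":0,"wz":0},{"claw":1,"x":0,"y":0,"z":0,"wx":0.1078,"wy":0,"wz":0},{"claw":1,"x":0,"y":0,"z":0,"wx":0.1078,"wy":0,"wz":0},{"claw":1,"x":0,"y":0,"z":0,"wx":0.1078,"wy":0,"wz":0},{"claw":1,"x":0,"y":0,"z":0,"wx":0.1078,"wy":0,"wz":0},{"claw":1,"x":0,"y":0,"z":0,"wx":0,"wy":0,"wz":0},{"claw":1,"x":0,"y":0,"z":0,"wx":0,"wy":0,"wz":0}]'
python3 - <<'E'
from h import *
c=grab("wrist","w8");d=grab("side","s3");cv2.imwrite("pics/s3c.png",cv2.resize(d["img"][100:300,180:380],None,fx=3,fy=3)[:,:,::-1])
s=arm.get_state()
for k in("time","joint_positions","eef_pos","orientation","width"): print(k,np.round(s[k],4).tolist())
E
```

```text
time: 17.02
eef_pos: [0.4779, -0.1893, 0.2035]
orientation: [[-0.003, 0.272, 0.962], [0.001, 0.962, -0.272], [-1.0, 0.0, -0.003]]
force: [-0.3, 0.8, -2.6]
width: 0.0419
time 17.1167
joint_positions [45.0224, 17.9894, -32.2334, 109.5125, 11.4698, 55.772, 81.7611]
eef_pos [0.4784, -0.1894, 0.2042]
orientation [[-0.0017, 0.272, 0.9623], [0.0007, 0.9623, -0.272], [-1.0, 0.0003, -0.0018]]
width 0.042
```

View pics/w8.png

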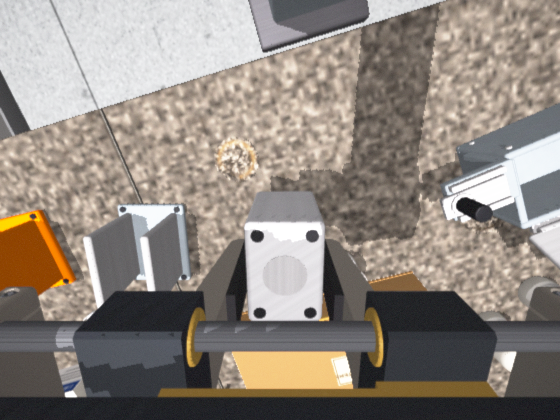

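View pics/s3c.png

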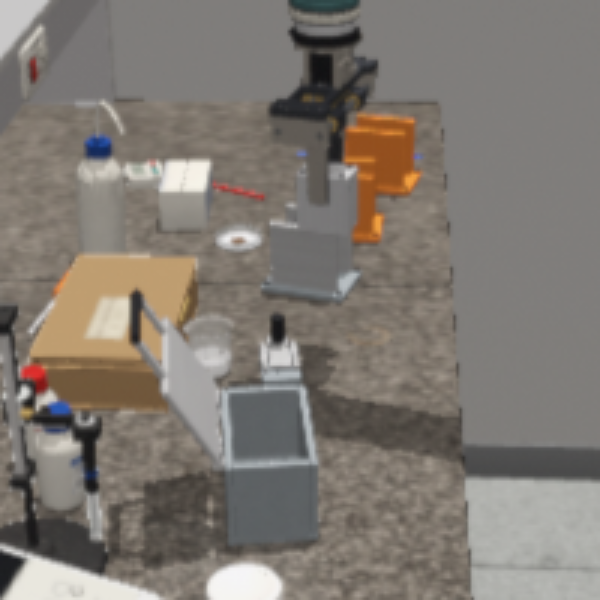

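The cell hangs upright in the grip. I'll lower it to just above the worktop, then feel for contact.

```bash
python3 -m crank '[{"claw":1,"x":0.02,"y":0,"z":0,"wx":0,"wy":0,"wz":0},{"claw":1,"x":0.035,"y":0,"z":0,"wx":0,"wy":0,"wz":0},{"claw":1,"x":0.035,"y":0,"z":0,"wx":0,"wy":0,"wz":0},{"claw":1,"x":0.03,"y":0,"z":0,"wx":0,"wy":0,"wz":0},{"claw":1,"x":0.02,"y":0,"z":0,"wx":0,"wy":0,"wz":0},{"claw":1,"x":0.01,"y":0,"z":0,"wx":0,"wy":0,"wz":0},{"claw":1,"x":0.005,"y":0,"z":0,"wx":0,"wy":0,"wz":0},{"claw":1,"x":0.003,"y":0,"z":0,"wx":0,"wy":0,"wz":0},{"claw":1,"x":0,"y":0,"z":0,"wx":0,"wy":0,"wz":0},{"claw":1,"x":0,"y":0,"z":0,"wx":0,"wy":0,"wz":0}]'
```

```text
time: 17.95
eef_pos: [0.4799, -0.19, 0.0483]
orientation: [[0.002, 0.274, 0.962], [-0.001, 0.962, -0.274], [-1.0, -0.0, 0.002]]
force: [0.0, 0.6, -2.1]
width: 0.0417
```

```bash
python3 -m crank '[{"claw":1,"x":0.004,"y":0,"z":0,"wx":0,"wy":0,"wz":0},{"claw":1,"x":0.003,"y":0,"z":0,"wx":0,"wy":0,"wz":0},{"claw":1,"x":0,"y":0,"z":0,"wx":0,"wy":0,"wz":0},{"claw":1,"x":0,"y":0,"z":0,"wx":0,"wy":0,"wz":0}]'; python3 -m crank '[{"claw":1,"x":0.001,"y":0,"z":0,"wx":0,"wy":0,"wz":0},{"claw":1,"x":0.001,"y":0,"z":0,"wx":0,"wy":0,"wz":0},{"claw":1,"x":0,"y":0,"z":0,"wx":0,"wy":0,"wz":0}]'
```

```text
time: 18.28
eef_pos: [0.4789, -0.1897, 0.0402]
orientation: [[-0.0, 0.275, 0.962], [-0.0, 0.962, -0.275], [-1.0, -0.0, -0.0]]
force: [-0.3, -0.1, -3.2]
width: 0.042
time: 18.53
eef_pos: [0.4792, -0.1898, 0.0389]
orientation: [[0.0, 0.275, 0.962], [-0.001, 0.962, -0.275], [-1.0, -0.001, 0.0]]
force: [-2.4, 0.5, 4.5]
width: 0.0416
```

Contact felt. I'll release, rise and turn 90°.

```bash
python3 -m crank '[{"claw":-0.5,"x":0,"y":0,"z":0,"wx":0,"wy":0,"wz":0},{"claw":-0.5,"x":0,"y":0,"z":0,"wx":0,"wy":0,"wz":0},{"claw":-0.5,"x":0,"y":0,"z":0,"wx":0,"wy":0,"wz":0},{"claw":-0.5,"x":0,"y":0,"z":0,"wx":0,"wy":0,"wz":0},{"claw":-0.5,"x":-0.02,"y":0,"z":0,"wx":0,"wy":0,"wz":0},{"claw":-0.5,"x":-0.03,"y":0,"z":0,"wx":0,"wy":0,"wz":0},{"claw":-0.5,"x":-0.03,"y":0,"z":0,"wx":0,"wy":0,"wz":0},{"claw":-1,"x":-0.03,"y":0,"z":0,"wx":0,"wy":0,"wz":0},{"claw":-1,"x":-0.03,"y":0,"z":0,"wx":0,"wy":0,"wz":0},{"claw":-1,"x":-0.03,"y":0,"z":0,"wx":0,"wy":0,"wz":0}]'
python3 -m crank '[{"claw":-1,"x":0,"y":0,"z":0,"wx":0.1208,"wy":0,"wz":0},{"claw":-1,"x":0,"y":0,"z":0,"wx":0.1208,"wy":0,"wz":0},{"claw":-1,"x":0,"y":0,"z":0,"wx":0.1208,"wy":0,"wz":0},{"claw":-1,"x":0,"y":0,"z":0,"wx":0.1208,"wy":0,"wz":0},{"claw":-1,"x":0,"y":0,"z":0,"wx":0.1208,"wy":0,"wz":0},{"claw":-1,"x":0,"y":0,"z":0,"wx":0.1208,"wy":0,"wz":0},{"claw":-1,"x":0,"y":0,"z":0,"wx":0.1208,"wy":0,"wz":0},{"claw":-1,"x":0,"y":0,"z":0,"wx":0.1208,"wy":0,"wz":0},{"claw":-1,"x":0,"y":0,"z":0,"wx":0.1208,"wy":0,"wz":0},{"claw":-1,"x":0,"y":0,"z":0,"wx":0.1208,"wy":0,"wz":0},{"claw":-1,"x":0,"y":0,"z":0,"wx":0.1208,"wy":0,"wz":0},{"claw":-1,"x":0,"y":0,"z":0,"wx":0.1208,"wy":0,"wz":0},{"claw":-1,"x":0,"y":0,"z":0,"wx":0.1208,"wy":0,"wz":0},{"claw":-1,"x":0,"y":0,"z":0,"wx":0,"wy":0,"wz":0},{"claw":-1,"x":0,"y":0,"z":0,"wx":0,"wy":0,"wz":0}]'
cat > cellfit.py <<'E'
from h import *
import sys
c=grab("wrist",sys.argv[1]);P=cloud(c);X,Y,Z=P[...,0],P[...,1],P[...,2]
m=(Z>float(sys.argv[2]))&(Z<float(sys.argv[3]))&(abs(X-float(sys.argv[4]))<.06)&(abs(Y-float(sys.argv[5]))<.06)
n,l,st,ce=cv2.connectedComponentsWithStats(m.astype(np.uint8))
for i in range(1,n):
    if st[i,4]>100: print(st[i],cv2.minAreaRect(P[l==i][:,:2].astype(np.float32)),np.median(P[l==i],0))
s=arm.get_state()
for k in("time","joint_positions","eef_pos","orientation","width","force"): print(k,np.round(s[k],4).tolist())
E
python3 cellfit.py w9 .064 .076 .48 -.19
```

```text
time: 19.37
eef_pos: [0.4788, -0.1895, 0.2096]
orientation: [[0.0, 0.274, 0.962], [0.0, 0.962, -0.274], [-1.0, 0.0, 0.0]]
force: [0.5, -0.8, 0.2]
width: 0.0868
time: 20.62
eef_pos: [0.479, -0.1895, 0.2082]
orientation: [[-0.0, 0.963, -0.271], [-0.0, -0.271, -0.963], [-1.0, -0.0, 0.0]]
force: [-0.0, 0.6, 0.6]
width: 0.0918
[ 257  177   55   38 2050] ((0.4783155918121338, -0.18933714926242828), (0.041371021419763565, 0.059988319873809814), 74.49513244628906) [ 0.47858982 -0.18817414  0.07060048]
time 20.6667
joint_positions [32.6907, 15.5148, -17.3689, 110.0346, 5.5837, 55.2576, -2.9767]
eef_pos [0.479, -0.1895, 0.2081]
orientation [[-0.0001, 0.9627, -0.2707], [-0.0001, -0.2707, -0.9627], [-1.0, -0.0001, 0.0001]]
width 0.0921
force [-0.3628, 0.3142, 0.4803]
```

View pics/w9.png

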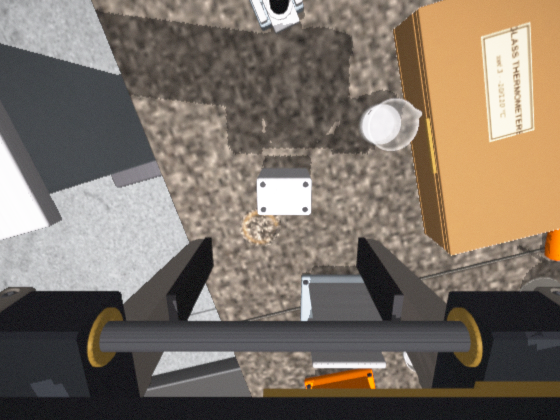

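The cell stands upright at (0.4783,-0.1893), top 70.6 mm, yaw about -15.6°. The tool is square to its other pair of sides, so I'll descend and grip.

```bash
python3 -m crank '[{"claw":-1,"x":0.035,"y":-0.0007,"z":0,"wx":0,"wy":0,"wz":0},{"claw":-1,"x":0.035,"y":0,"z":0,"wx":0,"wy":0,"wz":0},{"claw":-1,"x":0.035,"y":0,"z":0,"wx":0,"wy":0,"wz":0},{"claw":-1,"x":0.035,"y":0,"z":0,"wx":0,"wy":0,"wz":0},{"claw":-1,"x":0.025,"y":0,"z":0,"wx":0,"wy":0,"wz":0},{"claw":-1,"x":0.013,"y":0,"z":0,"wx":0,"wy":0,"wz":0},{"claw":-1,"x":0,"y":0,"z":0,"wx":0,"wy":0,"wz":0},{"claw":-1,"x":0,"y":0,"z":0,"wx":0,"wy":0,"wz":0},{"claw":1,"x":0,"y":0,"z":0,"wx":0,"wy":0,"wz":0},{"claw":1,"x":0,"y":0,"z":0,"wx":0,"wy":0,"wz":0},{"claw":1,"x":0,"y":0,"z":0,"wx":0,"wy":0,"wz":0},{"claw":1,"x":0,"y":0,"z":0,"wx":0,"wy":0,"wz":0},{"claw":1,"x":0,"y":0,"z":0,"wx":0,"wy":0,"wz":0},{"claw":1,"x":0,"y":0,"z":0,"wx":0,"wy":0,"wz":0},{"claw":1,"x":0,"y":0,"z":0,"wx":0,"wy":0,"wz":0}]'
```

```text
time: 21.92
eef_pos: [0.4786, -0.1897, 0.0309]
orientation: [[0.001, 0.962, -0.274], [-0.001, -0.274, -0.962], [-1.0, 0.001, 0.0]]
force: [-1.5, 0.8, 5.7]
width: 0.0598
```

```bash
python3 -m crank '[{"claw":1,"x":-0.015,"y":0,"z":0,"wx":0,"wy":0,"wz":0},{"claw":1,"x":-0.03,"y":0,"z":0,"wx":0,"wy":0,"wz":0},{"claw":1,"x":-0.035,"y":0,"z":0,"wx":0,"wy":0,"wz":0},{"claw":1,"x":-0.035,"y":0,"z":0,"wx":0,"wy":0,"wz":0},{"claw":1,"x":-0.03,"y":0,"z":0,"wx":0,"wy":0,"wz":0},{"claw":1,"x":-0.015,"y":0,"z":0,"wx":0,"wy":0,"wz":0},{"claw":1,"x":0,"y":0.008,"z":0.0176,"wx":0,"wy":0,"wz":0},{"claw":1,"x":0,"y":0.0159,"z":0.0351,"wx":0,"wy":0,"wz":0},{"claw":1,"x":0,"y":0.0159,"z":0.0351,"wx":0,"wy":0,"wz":0},{"claw":1,"x":0,"y":0.0159,"z":0.0351,"wx":0,"wy":0,"wz":0},{"claw":1,"x":0,"y":0.0159,"z":0.0351,"wx":0,"wy":0,"wz":0},{"claw":1,"x":0,"y":0.008,"z":0.0176,"wx":0,"wy":0,"wz":0},{"claw":1,"x":0,"y":0,"z":0,"wx":0,"wy":0,"wz":0},{"claw":1,"x":0,"y":0,"z":0,"wx":0,"wy":0,"wz":0},{"claw":1,"x":0,"y":0,"z":0,"wx":0,"wy":0,"wz":0}]'
python3 cellfit.py w10 .222 .24 .507 -.38; python3 stand.py w10 0.507 -0.38; python3 -c "
from h import *
c=grab('side','s4');cv2.imwrite('pics/s4c.png',cv2.resize(c['img'][80:280,210:410],None,fx=3,fy=3)[:,:,::-1])"
```

```text
time: 23.17
eef_pos: [0.5064, -0.3785, 0.1891]
orientation: [[-0.001, 0.962, -0.273], [0.002, -0.273, -0.962], [-1.0, -0.002, -0.002]]
force: [-0.2, -0.0, -3.3]
width: 0.0598
[  186   241   199    77 10283] ((0.5067087411880493, -0.37811365723609924), (0.042215172201395035, 0.09230835735797882), 74.05683898925781) [ 0.50706882 -0.37556634  0.22886515]
time 23.2167
joint_positions [43.2156, 27.422, -12.8305, 95.0495, 6.8312, 58.3966, 12.381]
eef_pos [0.5067, -0.3782, 0.1896]
orientation [[-0.0009, 0.9622, -0.2723], [0.0017, -0.2723, -0.9622], [-1.0, -0.0014, -0.0014]]
width 0.0601
force [0.0924, -0.2347, -3.4566]
cheek 989 ((0.515162467956543, -0.3518317937850952), (0.009555662982165813, 0.0892455130815506), 74.31300354003906) z 0.09401298418440224
both ((0.515162467956543, -0.3518317937850952), (0.009555662982165813, 0.0892455130815506), 74.31300354003906)
all ((0.5083760023117065, -0.37527379393577576), (0.07543100416660309, 0.11009678989648819), 74.05064392089844)
base 3072 0.010556885471247862 ((0.5083760023117065, -0.37527379393577576), (0.07543100416660309, 0.11009678989648819), 74.05064392089844)
```

View pics/w10.png

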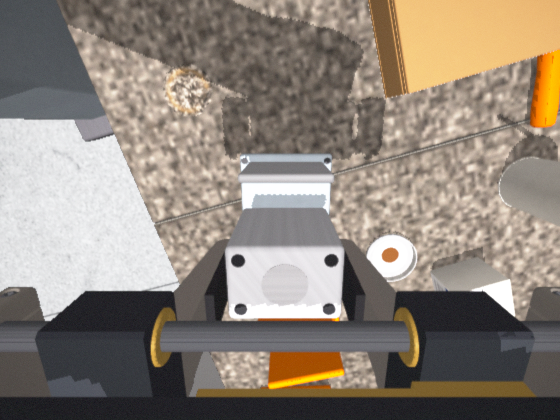

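View pics/s4c.png

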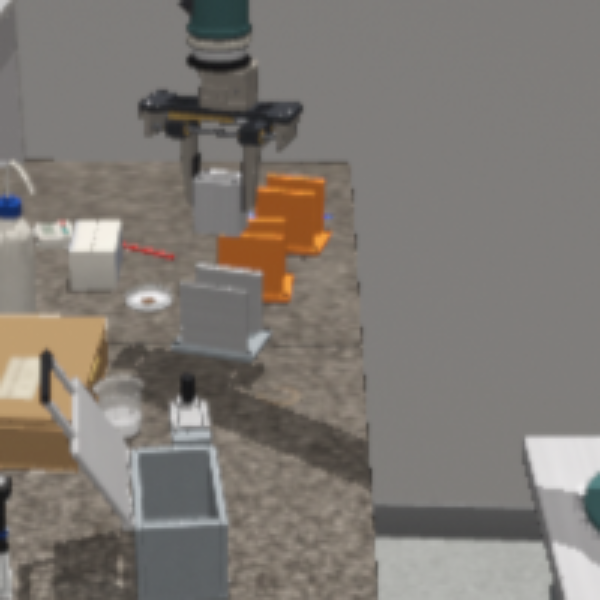

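The cell is 2 mm off the stand's centre line, towards +y. I'll correct that while lowering to just above the cheeks, then check again.

```bash
python3 -m crank '[{"claw":1,"x":0.015,"y":0.0005,"z":0.0018,"wx":0,"wy":0,"wz":0},{"claw":1,"x":0.02,"y":0,"z":0,"wx":0,"wy":0,"wz":0},{"claw":1,"x":0.015,"y":0,"z":0,"wx":0,"wy":0,"wz":0},{"claw":1,"x":0.005,"y":0,"z":0,"wx":0,"wy":0,"wz":0},{"claw":1,"x":0,"y":0,"z":0,"wx":0,"wy":0,"wz":0},{"claw":1,"x":0,"y":0,"z":0,"wx":0,"wy":0,"wz":0},{"claw":1,"x":0,"y":0,"z":0,"wx":0,"wy":0,"wz":0}]'
python3 cellfit.py w11 .168 .18 .507 -.38; python3 stand.py w11 0.507 -0.38
```

```text
time: 23.85
eef_pos: [0.5076, -0.3821, 0.1365]
orientation: [[0.002, 0.962, -0.274], [-0.001, -0.274, -0.962], [-1.0, 0.002, 0.001]]
force: [-0.6, 0.2, -2.7]
width: 0.06
[ 192  240  187   78 9685] ((0.5078464150428772, -0.38170018792152405), (0.042113762348890305, 0.09087907522916794), 74.33177185058594) [ 0.5083216  -0.37857072  0.17615197]
time 23.9
joint_positions [42.9538, 30.9108, -12.2335, 97.1447, 7.877, 52.6537, 11.7385]
eef_pos [0.5075, -0.3822, 0.1366]
orientation [[0.0018, 0.9618, -0.2739], [-0.0013, -0.2739, -0.9618], [-1.0, 0.0021, 0.0007]]
width 0.0598
force [-0.2128, -0.6558, -3.233]
cheek 1486 ((0.5149953365325928, -0.35162174701690674), (0.009328324347734451, 0.08941387385129929), 74.3050765991211) z 0.09400459043708158
both ((0.5149953365325928, -0.35162174701690674), (0.009328324347734451, 0.08941387385129929), 74.3050765991211)
all ((0.5076538324356079, -0.37714269757270813), (0.08013305068016052, 0.11016291379928589), 74.32764434814453)
base 2952 0.010579067247733331 ((0.5076538324356079, -0.37714269757270813), (0.08013305068016052, 0.11016291379928589), 74.32764434814453)
```

View pics/w11.png

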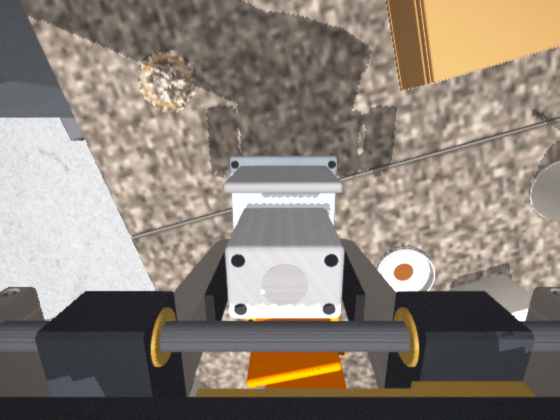

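```bash
python3 -m crank '[{"claw":1,"x":0.01,"y":-0.001,"z":-0.0014,"wx":0,"wy":0,"wz":0},{"claw":1,"x":0.01,"y":0,"z":0,"wx":0,"wy":0,"wz":0},{"claw":1,"x":0,"y":0,"z":0,"wx":0,"wy":0,"wz":0},{"claw":1,"x":0,"y":0,"z":0,"wx":0,"wy":0,"wz":0},{"claw":1,"x":0,"y":0,"z":0,"wx":0,"wy":0,"wz":0}]'
python3 cellfit.py w12 .15 .162 .507 -.38; python3 stand.py w12 0.507 -0.38 | head -1
```

```text
time: 24.32
eef_pos: [0.506, -0.3804, 0.1149]
orientation: [[-0.0, 0.962, -0.274], [0.0, -0.274, -0.962], [-1.0, -0.0, -0.0]]
force: [0.1, -0.1, -3.8]
width: 0.0604
[ 189  243  192   75 9571] ((0.506003201007843, -0.38007140159606934), (0.04215593263506889, 0.0914103239774704), 74.2529067993164) [ 0.50661464 -0.3778018   0.15460543]
time 24.3667
joint_positions [42.7245, 32.2707, -12.004, 98.1137, 8.2772, 50.4712, 11.3213]
eef_pos [0.5063, -0.3805, 0.1152]
orientation [[0.0001, 0.9616, -0.2743], [-0.0001, -0.2743, -0.9616], [-1.0, 0.0001, 0.0]]
width 0.0598
force [0.6999, 0.4235, -3.8031]
cheek 1760 ((0.5150179266929626, -0.3511468172073364), (0.008779995143413544, 0.08979084342718124), 74.0755386352539) z 0.09408545323062223
```

The cell is centred to within 1 mm, against 4 mm clearance. Lowering.

```bash
python3 -m crank '[{"claw":1,"x":0.01,"y":0,"z":-0.0004,"wx":0,"wy":0,"wz":0},{"claw":1,"x":0.012,"y":0,"z":0,"wx":0,"wy":0,"wz":0},{"claw":1,"x":0.012,"y":0,"z":0,"wx":0,"wy":0,"wz":0},{"claw":1,"x":0.012,"y":0,"z":0,"wx":0,"wy":0,"wz":0},{"claw":1,"x":0.01,"y":0,"z":0,"wx":0,"wy":0,"wz":0},{"claw":1,"x":0.007,"y":0,"z":0,"wx":0,"wy":0,"wz":0},{"claw":1,"x":0.003,"y":0,"z":0,"wx":0,"wy":0,"wz":0},{"claw":1,"x":0,"y":0,"z":0,"wx":0,"wy":0,"wz":0},{"claw":1,"x":0,"y":0,"z":0,"wx":0,"wy":0,"wz":0},{"claw":1,"x":0,"y":0,"z":0,"wx":0,"wy":0,"wz":0}]'
```

```text
time: 25.2
eef_pos: [0.5068, -0.3803, 0.0498]
orientation: [[0.001, 0.962, -0.274], [-0.001, -0.274, -0.962], [-1.0, 0.001, 0.0]]
force: [0.1, -0.6, -2.9]
width: 0.0599
```

```bash
python3 -m crank '[{"claw":1,"x":0.003,"y":0,"z":0,"wx":0,"wy":0,"wz":0},{"claw":1,"x":0.002,"y":0,"z":0,"wx":0,"wy":0,"wz":0},{"claw":1,"x":0,"y":0,"z":0,"wx":0,"wy":0,"wz":0},{"claw":1,"x":0,"y":0,"z":0,"wx":0,"wy":0,"wz":0}]'; python3 cellfit.py w13 .075 .089 .507 -.38; python3 stand.py w13 0.507 -0.38 | head -2
```

```text
time: 25.53
eef_pos: [0.5061, -0.38, 0.0441]
orientation: [[-0.0, 0.962, -0.274], [0.0, -0.274, -0.962], [-1.0, -0.0, 0.0]]
force: [0.6, -0.6, -2.8]
width: 0.0598
[ 190  215  191   13 1739] ((0.515919029712677, -0.347438246011734), (0.001868443563580513, 0.08844775706529617), 74.30023956298828) [ 0.51617162 -0.3473385   0.08243307]
[ 190  246  190   75 9691] ((0.5053694844245911, -0.38252007961273193), (0.047019779682159424, 0.09119104593992233), 74.27031707763672) [ 0.50628384 -0.37875593  0.08378062]
time 25.5833
joint_positions [41.894, 37.64, -10.9593, 99.9507, 9.7452, 43.3326, 10.1326]
eef_pos [0.5062, -0.3801, 0.0442]
orientation [[-0.0, 0.9616, -0.2743], [-0.0001, -0.2743, -0.9616], [-1.0, -0.0, 0.0001]]
width 0.0597
force [0.6265, 0.3165, -3.5108]
cheek 4005 ((0.5150165557861328, -0.3510088324546814), (0.009072447195649147, 0.08925123512744904), 74.2158203125) z 0.09398445923941001
cheek 636 ((0.47508904337882996, -0.36702537536621094), (0.013500125147402287, 0.026408124715089798), 23.976818084716797) z 0.0947243319011882
```

Top at 83.8 mm, so about 3 mm is left to go.

```bash
python3 -m crank '[{"claw":1,"x":0.0015,"y":0,"z":0,"wx":0,"wy":0,"wz":0},{"claw":1,"x":0.001,"y":0,"z":0,"wx":0,"wy":0,"wz":0},{"claw":1,"x":0,"y":0,"z":0,"wx":0,"wy":0,"wz":0},{"claw":1,"x":0,"y":0,"z":0,"wx":0,"wy":0,"wz":0}]'; python3 -m crank '[{"claw":1,"x":0.001,"y":0,"z":0,"wx":0,"wy":0,"wz":0},{"claw":1,"x":0,"y":0,"z":0,"wx":0,"wy":0,"wz":0},{"claw":1,"x":0,"y":0,"z":0,"wx":0,"wy":0,"wz":0}]'
```

```text
time: 25.92
eef_pos: [0.5061, -0.38, 0.0416]
orientation: [[-0.0, 0.962, -0.274], [0.0, -0.274, -0.962], [-1.0, -0.0, -0.0]]
force: [0.1, -0.1, -3.1]
width: 0.0599
time: 26.17
eef_pos: [0.5064, -0.3802, 0.0409]
orientation: [[0.0, 0.962, -0.274], [-0.0, -0.274, -0.962], [-1.0, 0.0, 0.0]]
force: [-0.7, -1.1, -2.9]
width: 0.0598
```

```bash
python3 -m crank '[{"claw":1,"x":0.0008,"y":0,"z":0,"wx":0,"wy":0,"wz":0},{"claw":1,"x":0,"y":0,"z":0,"wx":0,"wy":0,"wz":0},{"claw":1,"x":0,"y":0,"z":0,"wx":0,"wy":0,"wz":0}]'; python3 cellfit.py w14 .075 .089 .507 -.38 | head -3
```

```text
time: 26.42
eef_pos: [0.5064, -0.3802, 0.0409]
orientation: [[0.0, 0.962, -0.274], [-0.0, -0.274, -0.962], [-1.0, 0.0, 0.0]]
force: [-2.6, 0.8, 5.4]
width: 0.06
[ 188  217  197   13 1854] ((0.5159278512001038, -0.3475565016269684), (0.001829335349611938, 0.08859557658433914), 74.23444366455078) [ 0.51605314 -0.34730044  0.08252662]
[ 188  249  193   72 9267] ((0.5056833028793335, -0.3827662467956543), (0.04522350803017616, 0.09149801731109619), 74.09268188476562) [ 0.50631602 -0.3790025   0.08063571]
time 26.4667
```

It's seated: contact force felt and top at 80.6 mm. I'll release, rise and look.

```bash
python3 -m crank '[{"claw":-0.8,"x":0,"y":0,"z":0,"wx":0,"wy":0,"wz":0},{"claw":-0.8,"x":0,"y":0,"z":0,"wx":0,"wy":0,"wz":0},{"claw":-0.8,"x":0,"y":0,"z":0,"wx":0,"wy":0,"wz":0},{"claw":-0.8,"x":0,"y":0,"z":0,"wx":0,"wy":0,"wz":0},{"claw":-0.8,"x":-0.01,"y":0,"z":0,"wx":0,"wy":0,"wz":0},{"claw":-0.8,"x":-0.02,"y":0,"z":0,"wx":0,"wy":0,"wz":0},{"claw":-0.8,"x":-0.03,"y":0,"z":0,"wx":0,"wy":0,"wz":0},{"claw":-0.8,"x":-0.035,"y":0,"z":0,"wx":0,"wy":0,"wz":0},{"claw":-0.8,"x":-0.035,"y":0,"z":0,"wx":0,"wy":0,"wz":0},{"claw":-0.8,"x":-0.035,"y":0,"z":0,"wx":0,"wy":0,"wz":0},{"claw":-0.8,"x":-0.035,"y":0,"z":0,"wx":0,"wy":0,"wz":0},{"claw":-0.8,"x":-0.03,"y":0,"z":0,"wx":0,"wy":0,"wz":0},{"claw":-0.8,"x":0,"y":0,"z":-0.03,"wx":0,"wy":0,"wz":0},{"claw":-0.8,"x":0,"y":0,"z":0,"wx":0,"wy":0,"wz":0},{"claw":-0.8,"x":0,"y":0,"z":0,"wx":0,"wy":0,"wz":0}]'
python3 cellfit.py w15 .075 .087 .507 -.38;python3 stand.py w15 0.507 -0.38;python3 -c "
from h import *
c=grab('side','s5');cv2.imwrite('pics/s5c.png',cv2.resize(c['img'][80:280,210:410],None,fx=3,fy=3)[:,:,::-1])"
```

```text
time: 27.72
eef_pos: [0.5153, -0.3494, 0.271]
orientation: [[0.001, 0.963, -0.271], [-0.0, -0.271, -0.963], [-1.0, 0.001, -0.0]]
force: [-0.6, -0.7, -1.0]
width: 0.0829
[250 184  71   3 139] ((0.5164961218833923, -0.3478375971317291), (0.0011064020218327641, 0.08739162981510162), 73.85840606689453) [ 0.51664683 -0.34767658  0.08233832]
[ 261  194   47   32 1463] ((0.5062196850776672, -0.3806181252002716), (0.04297109320759773, 0.06004456803202629), 74.22787475585938) [ 0.50651349 -0.37896938  0.08058299]
[251 227  68   4 230] ((0.5001202821731567, -0.404604971408844), (0.001893550157546997, 0.08834810554981232), 74.08646392822266) [ 0.50010761 -0.40434645  0.08020512]
time 27.7667
joint_positions [41.6724, 22.3126, -13.9051, 91.7284, 5.7242, 66.6569, 10.6614]
eef_pos [0.5144, -0.3507, 0.2701]
orientation [[-0.0002, 0.962, -0.2729], [-0.0003, -0.2729, -0.962], [-1.0, -0.0001, 0.0003]]
width 0.0823
force [-0.3673, -0.3098, 0.108]
cheek 569 ((0.5149674415588379, -0.3513703942298889), (0.008646057918667793, 0.08953754603862762), 74.20012664794922) z 0.09398963524437004
cheek 475 ((0.49905580282211304, -0.4075966477394104), (0.007868765853345394, 0.08864905685186386), 74.12450408935547) z 0.09399842875781572
both ((0.5071024894714355, -0.3793841600418091), (0.06672431528568268, 0.08953778445720673), 74.32035827636719)
all ((0.5071168541908264, -0.37975895404815674), (0.08515316247940063, 0.11009995639324188), 74.26062774658203)
base 1220 0.010604180821032344 ((0.5071168541908264, -0.37975895404815674), (0.08515316247940063, 0.11009995639324188), 74.26062774658203)
```

View pics/w15.png

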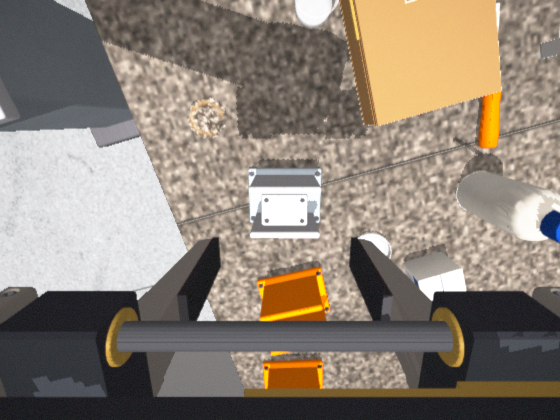

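View pics/s5c.png

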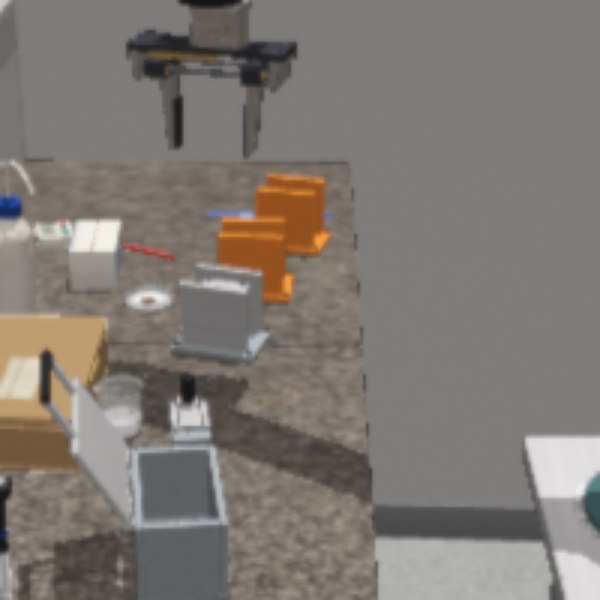

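The cell stands upright on the stand floor, top at 80.6 mm and about 1 mm from centre. The lid is open and the beaker, jar and dish haven't moved. Handing in.

```bash
python3 -c "
from cell import arm
print(arm.close_job(), arm.get_state()['time'])"
```

```text
the job is handed in; nothing more can be done
the job is handed in; nothing more can be done
```

The job is done and handed in after about 28 s of the 72 s allowed; the system gave no verdict. I slid the catch back about 30 mm and swung the lid right back by its bar, and it stayed open. I took the cell out across its 42 mm sides, stood it on the worktop and let go. I then gripped it across its 60 mm sides and lowered it onto the floor of the grey stand.

**Last checks:**
- **Cell:** it is upright, with its top at 80.6 mm (80 mm expected). It is about 1 mm off the middle between the cheeks and square to within about 0.2°.
- **Lid:** it shows as open in the last side view.
- **Nearby objects:** the beaker and dish look undisturbed in the last pictures. The jar was last in view before the final placing and looked unmoved then.
- **Robot:** the gripper is clear, with the tool 270 mm above the worktop. The highest force I read was about 27 N, while swinging the lid; forces were only read at the end of each move.

No check failed. The one disagreement was 1–2 mm between measured and commanded sideways positions just above the stand, which I corrected before lowering the cell.

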